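# Weigh the sample tin from behind the reagent bottles

### The job

Weigh the sample tin that stands behind the three reagent bottles on the grey station: first stand all three bottles upright in the empty steel side tray, then set the tin the right way up on the middle of the balance pan and let it go, and only after that put each bottle back, upright, on the very spot of the station it came from, leaving the tin on the pan. Leave the tin where it is until all three bottles are out of the way, knock nothing over, and do not disturb the petri dish, the beaker or the flask.

Things in the scene. Friction and masses are not known exactly. Their poses are not given: they have to be found in the camera images.
- tall_bottle: Amber glass with a white screw cap; stands upright on one of the three marked spots of the station at the start. Origin: centre of its underside; z up along its axis. About 0.13 to 0.25 kg. The tallest and slimmest: round body 48 mm across up to 75 mm, sloping shoulder to a 24 mm neck at 92 mm, cap 30 mm across from 101 mm to the top at 125 mm.
- square_bottle: Amber glass with a white screw cap; stands upright on one of the three marked spots of the station at the start. Origin: centre of its underside; z up along its axis. About 0.13 to 0.25 kg. The one with a square body, 44 x 44 mm up to 62 mm, sloping shoulder to a 28 mm round neck at 74 mm, round cap 36 mm across from 80 mm to the top at 105 mm. Its sides lie along its x and y.
- wide_jar: Amber glass with a white screw cap; stands upright on one of the three marked spots of the station at the start. Origin: centre of its underside; z up along its axis. About 0.13 to 0.25 kg. The lowest and widest: round body 54 mm across up to 66 mm, round cap 44 mm across from 68 mm to the top at 90 mm.
- tin: Low round bare aluminium sample tin with closed lid, 36 mm high; body 48 mm across up to 25 mm, lid 50 mm across above it; about 0.06 to 0.11 kg. Stands on the station near (0.035, 0) in the station's frame, behind the bottles (on the side away from the robot). Origin: centre of its underside; z up.
- station: Fixed grey plastic stand for the bottles, 160 mm (x) x 210 mm (y), top surface 8 mm above its origin, with an upstand 30 mm high (above the table) and 8 mm thick along its far edge (inner face at x = +76 mm). Three spots for bottles, each marked with a thin dark ring 66 mm across, at (x, y) = (-35, 0), (15, 68) and (15, -68) mm in its frame. Which bottle stands on which spot differs from start to start. Origin: centre of its underside; x points away from the robot, z up.
- side_tray: Fixed empty low steel tray, 270 mm (x) x 160 mm (y) outside, wall 5 mm thick and 18 mm high, floor 5 mm above its origin. It stands left or right of the station (the balance on the other side). Origin: centre of its underside; x along its length, roughly away from the robot; z up.
- balance: Fixed white laboratory balance, body 235 mm (x) x 180 mm (y), with a round steel pan 120 mm across; the pan's top is 64 mm above the origin and is its highest part. Origin: table level, exactly under the centre of the pan; the body reaches from x = -160 mm (display, towards the robot) to x = +75 mm. z up. The pan does not move.
- petri_dish: Bystander: closed petri dish with a clear lid over a grey base, 92 mm across, 16 mm high, loose on the table between robot and station. Origin: centre of its underside.
- beaker: Bystander: empty open glass beaker, 66 mm across the rim, 85 mm high, loose on the table beyond the station. Origin: centre of its underside.
- flask: Bystander: conical glass flask, 72 mm across the foot, 32 mm at the mouth, 104 mm high, loose on the table beyond the station. Origin: centre of its underside.
Mind the look-alikes: they are no part of the job. What is shaped like the square_bottle but blue is not meant.

How it is judged:
On the way, in this order (a step that is already met when the one before it is completed fails the run):
1. all three bottles stand upright and released in the side tray, the tin still in its place on the station (within 20 mm) (x of tall_bottle in the frame of side_tray between -0.13 and 0.13 m and y of tall_bottle in the frame of side_tray between -0.075 and 0.075 m and z of each of tall_bottle, square_bottle, wide_jar in the frame of side_tray below 0.012 m and angle between each of tall_bottle, square_bottle, wide_jar's own z axis and vertical below 0.12 rad and linear speed of each of tall_bottle, square_bottle, wide_jar below 0.02 m/s and contact force between each of tall_bottle, square_bottle, wide_jar and the fingers below 0.05 N and x of square_bottle in the frame of side_tray between -0.13 and 0.13 m and y of square_bottle in the frame of side_tray between -0.075 and 0.075 m and x of wide_jar in the frame of side_tray between -0.13 and 0.13 m and y of wide_jar in the frame of side_tray between -0.075 and 0.075 m and distance of tin from where it was at the start of the episode below 0.02 m), for 0.1 s.
2. the tin stands on the middle of the balance pan (within 15 mm), released, while all three bottles still stand in the side tray (horizontal distance between tin and balance below 0.015 m and z of tin in the frame of balance between 0.059 and 0.069 m and angle between each of tin, tall_bottle, square_bottle, wide_jar's own z axis and vertical below 0.12 rad and linear speed of each of tin, tall_bottle, square_bottle, wide_jar below 0.02 m/s and contact force between each of tin, tall_bottle, square_bottle, wide_jar and the fingers below 0.05 N and x of tall_bottle in the frame of side_tray between -0.13 and 0.13 m and y of tall_bottle in the frame of side_tray between -0.075 and 0.075 m and z of each of tall_bottle, square_bottle, wide_jar in the frame of side_tray below 0.012 m and x of square_bottle in the frame of side_tray between -0.13 and 0.13 m and y of square_bottle in the frame of side_tray between -0.075 and 0.075 m and x of wide_jar in the frame of side_tray between -0.13 and 0.13 m and y of wide_jar in the frame of side_tray between -0.075 and 0.075 m), for 0.1 s.
At the end, for the whole second after the job is handed in: The tin stands upright on the balance pan, within 15 mm of its centre, and each of the three bottles stands upright on the station within 15 mm of where it stood at the start; all released and at rest (horizontal distance between tin and balance below 0.015 m and z of tin in the frame of balance between 0.059 and 0.069 m and angle between each of tin, tall_bottle, square_bottle, wide_jar's own z axis and vertical below 0.12 rad and linear speed of each of tin, tall_bottle, square_bottle, wide_jar below 0.02 m/s and contact force between each of tin, tall_bottle, square_bottle, wide_jar and the fingers below 0.05 N and distance of each of tall_bottle, square_bottle, wide_jar from where it was at the start of the episode below 0.015 m); the robot touches nothing.
It fails at once if a bottle or the tin tipped over (more than 40 degrees) (angle between any of tall_bottle, square_bottle, wide_jar, tin's own z axis and vertical above 0.7 rad).
It fails at once if the petri dish, the beaker or the flask moved more than 30 mm or tipped over (distance of any of petri_dish, beaker, flask from where it was at the start of the episode above 0.03 m or angle between any of petri_dish, beaker, flask's own z axis and vertical above 0.7 rad).
It also fails if it takes over 144 s, if anything falls off the work surface, if the arm or the gripper's body presses on something with over 40 N, if the wrist force passes 120 N, or if a joint passes its speed limit or range.

### The arm

A 6-joint arm with a two-finger parallel gripper is mounted at the origin on the work surface. World frame = base frame: x ahead of the robot, y to its left, z up, the work surface at z = 0. Lengths are in m, angles in rad, forces in N, time in s.
With the tool pointing down it reaches from about 0.3 to 0.875 m from the base axis. Payload 6.4 kg.
Tool frame: the origin (TCP) lies between the finger pads; the fingertips stand ctrl.tip_reach ahead of it and the grasp point (between the pads) lies 11 mm behind it (ctrl.tip_reach is the distance from the TCP to the fingertips, in m); z points along the fingers, x is the direction in which the jaws open and shut, and the axes are right-handed (so a half turn about z gives the same grasp; the last joint's range is limited). The gripper opens to 85 mm and grips with 20 to 120 N. Pads are 22 mm wide; open, the fingers measure 114 mm over their backs; the gripper's body (76 mm by 85 mm) begins 54 mm behind the grasp point. The pads swing forward as they close: fully open they stand 13 mm farther back than shut.
Start: joints at [0.995, 0.181, 1.607, -0, 1.354, -0.206], TCP at [0.208, 0.536, 0.239] pointing down, gripper open.
Joint ranges: [-2.99, 2.99], [-0.89, 2.07], [0.3, 2.58], [-1.14, 4.28], [0, 2.63], [-3.12, 3.12]. Speed limits (rad/s): [2.57, 2.57, 3.01, 3.14, 3.14, 3.14].

### API

Orientations are given as a unit quaternion [w, x, y, z].
In Python, from bench import telemetry, viewer, ticket, nets, ctrl gives the robot as it stands.
- The arm moves only by the tool step_arm, never from a script. Its argument "plan" is a list of rows, each a list of 2 entries, a list of its own where there are three numbers: the shift along the tool's x, y, z in m, then the turn, a rotation vector about the tool's x, y, z in degrees. A call has 1 to 5 rows; each row is the pose to reach, as a shift and turn from the pose commanded when the call began, along the tool's axes at that moment; what a row does not reach only later rows make up. A row lasts 1/10 s, in which the tool goes at most 50 mm and 8.59 degrees, less where a joint would pass 70% of its speed; a pose out of reach is approached as far as the arm can. A call with a gripper value outside its range is refused whole. "fingers" is the opening in per cent of the stroke, from 0 (shut) to 100 (fully open), set as the call begins (left out, the last holds). The fingers move at their own pace and stop on an object; the grip force is fixed at half the most. Time passes only in rows, so rows that repeat a pose let the fingers close. It gives the time, the measured TCP pose, the force and the opening at its end, in the units of the state.
- telemetry.get_obs(): the state, without advancing time (a new reading comes with each control period).
- viewer.camera(name): name is "side" or "top" or "wrist"; returns the picture (384x512x3 uint8, red, green, blue); there is no depth.
- viewer.get_calibration(name): a dict with "K" (3x3 intrinsics, pixels), "origin" and "orientation" of the camera in the world. Camera axes: x right, y up, looking along -z (the intrinsics and any distortion apply to the point x, -y, -z); pixel columns grow to the right and rows downward; lengths in m; the calibration is good to about 2 mm. A picture is of the moment at which its call begins: read the wrist's pose just before it. get_calibration takes no time and is no camera call; for the wrist camera it gives the pose at the moment of the call.
- ticket.hand_in(): hands the job in, once; it reports no verdict.
Trained networks look in the newest picture that a camera, given by its name, has taken for a name from the list of things; names that differ only in an ending like _2 or _b are one class to them, and where a whole thing is asked for, a point or a joint stands for the part that bears it (a point fixed in the world has none). Each returns a list of dicts, best first, with "score" (0 to 1); they miss things now and then, are a little off and sometimes report something else, mostly with a low value. They report only what shows in the picture. A call takes as long as a camera call. They do not tell look-alikes from the thing itself.
- nets.boxes_of(thing, camera): "extent" ([left, top, right, bottom] in pixels, round what is visible of it).
The state is a dict: "time_s": time; "q": joint angles; "dq": joint speeds; "joint_efforts": joint torques, N m; "eef_pos": TCP position; "eef_rot": TCP orientation; "wrist_force": force on the tool from outside, world axes, zero at the start; "torque": the same for the moment, N m; "opening": opening from 0.0 (shut) to 1.0 (fully open).
Only numpy, scipy, OpenCV 4.12 (cv2) and the standard library are available. Lean on these libraries where they do the work, as an engineer would, in place of code of your own. Each camera call takes 0.05 s, during which the arm holds its last target.

## Working session

There is one attempt and no reset: what is moved stays moved. The work goes in short steps, Python scripts to look and compute and a tool call to move; the robot and the scene stay as the last step left them, time stands still between calls to the robot, and variables do not carry over. Pictures are saved under pics/ and viewed, and the job is handed in when it is done.

Besides the shell and the picture viewer there is one more tool, called after "Request:" in YAML: its name, and indented under it one key for each argument. step_arm: Moves the arm, as the interface text tells. Its arguments: {"type":"object","properties":{"plan":{"type":"array"},"fingers":{"type":"number"}},"required":["plan"]}

```bash
mkdir -p pics; ls; python3 - <<'E'
from bench import telemetry, viewer, ticket, nets, ctrl
import cv2
print(telemetry.get_obs()); print(ctrl.tip_reach)
for n in ("side","top","wrist"):
    im=viewer.camera(n); cv2.imwrite(f"pics/{n}0.png",im[:,:,::-1]); print(n,viewer.get_calibration(n))
    for t in ["tall_bottle","square_bottle","wide_jar","tin","station","side_tray","balance","petri_dish","beaker","flask"]:
        print(t,[( [round(x) for x in d["extent"]],round(d["score"],2)) for d in nets.boxes_of(t,n)][:3])
print(telemetry.get_obs()["time_s"])
E
```

```text
pics
{'time_s': 0.0, 'q': array([ 9.94695225e-01,  1.81518564e-01,  1.60801582e+00, -1.08342068e-05,
        1.35382480e+00, -2.06297159e-01]), 'dq': array([ 1.85250958e-04, -7.29457530e-04,  8.81544718e-05, -4.11235932e-03,
        5.40990296e-04,  7.54681737e-04]), 'joint_efforts': array([-4.08021906e-04, -4.44868362e+01, -3.51337373e+01, -9.92735545e-05,
        9.16380814e-03,  1.60847293e-05]), 'eef_pos': array([0.20750334, 0.53566407, 0.23839302]), 'eef_rot': array([ 3.44119742e-04,  8.25054359e-01,  5.65052674e-01, -8.13495552e-04]), 'wrist_force': array([ 0.20611792, -0.53648777,  0.16735495]), 'torque': array([-0.01942558,  0.02397978,  0.00135137]), 'opening': 0.9963587503535636}
0.008
side {'K': array([[380.77714431,   0.        , 255.4112053 ],
       [  0.        , 380.77714431, 188.06774478],
       [  0.        ,   0.        ,   1.        ]]), 'origin': array([ 0.39339203, -0.69581932,  0.82043371]), 'orientation': array([ 0.9227486 ,  0.36176074, -0.05629246, -0.12039663])}
tall_bottle [([232, 173, 248, 216], 0.61)]
square_bottle [([208, 138, 224, 171], 0.66), ([239, 
[... 975 characters left out ...]
.56)]
side_tray []
balance [([70, 201, 152, 298], 0.65)]
petri_dish [([220, 244, 256, 282], 0.9)]
beaker [([212, 104, 236, 135], 0.93)]
flask [([328, 103, 356, 131], 0.78)]
wrist {'K': array([[287.87686454,   0.        , 258.05074374],
       [  0.        , 287.87686454, 190.84943359],
       [  0.        ,   0.        ,   1.        ]]), 'origin': array([0.1289308 , 0.56779111, 0.37397273]), 'orientation': array([ 0.81365217, -0.13748865, -0.09382246,  0.55701379])}
tall_bottle [([0, 338, 19, 367], 0.23)]
square_bottle [([107, 378, 123, 381], 0.61)]
wide_jar []
tin []
station []
side_tray []
balance [([113, 248, 272, 364], 0.84)]
petri_dish [([0, 339, 22, 367], 0.57)]
beaker []
flask []
1.65
```

```bash
python3 - <<'E'
import cv2
a=cv2.imread("pics/top0.png"); cv2.imwrite("pics/top0z.png",cv2.resize(a[80:380,40:440],None,fx=2,fy=2,interpolation=cv2.INTER_CUBIC))
a=cv2.imread("pics/side0.png"); cv2.imwrite("pics/side0z.png",cv2.resize(a[90:370,100:400],None,fx=2.1,fy=2.1,interpolation=cv2.INTER_CUBIC))
E
```

```text
(no output)
```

View pics/top0z.png

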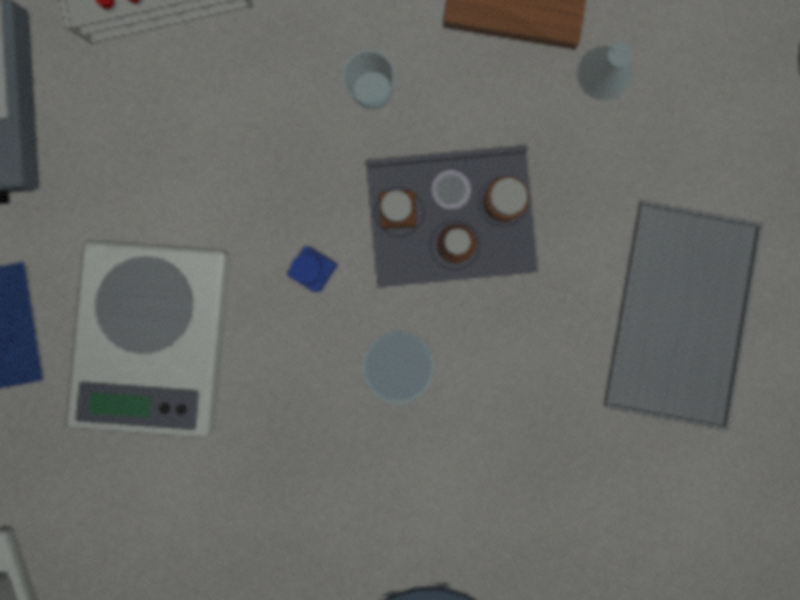

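View pics/side0z.png

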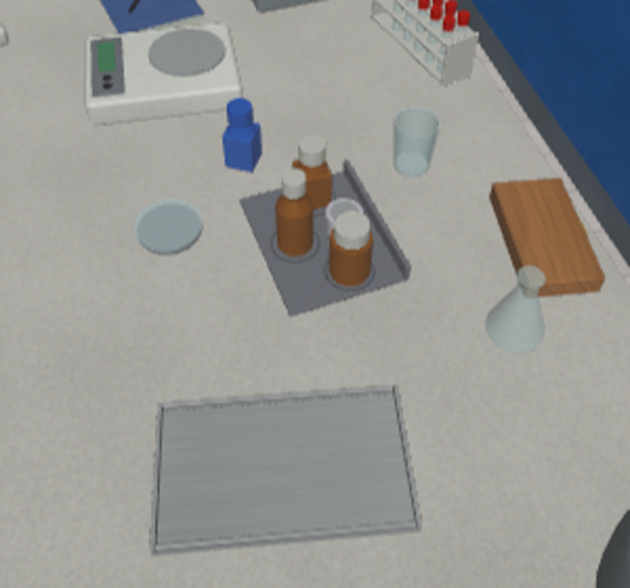

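View pics/wrist0.png

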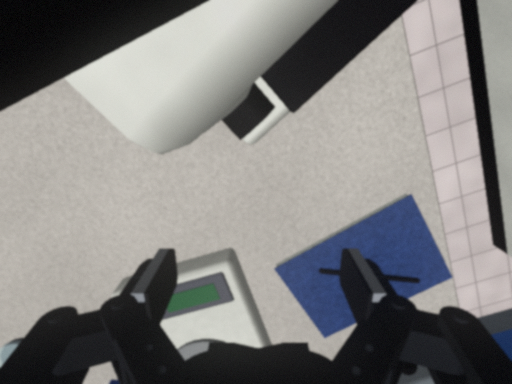

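```bash
cat > h.py <<'E'
import numpy as np, cv2
from scipy.spatial.transform import Rotation as R
C={'top':(np.array([[457.01076645,0,258.83044017],[0,457.01076645,189.7363074],[0,0,1]]),[0.50476344,0.00603227,1.19468778],[0.71239073,0.01874385,-0.0243941,-0.70110844]),
'side':(np.array([[380.77714431,0,255.4112053],[0,380.77714431,188.06774478],[0,0,1]]),[0.39339203,-0.69581932,0.82043371],[0.9227486,0.36176074,-0.05629246,-0.12039663])}
def rot(q): return R.from_quat([q[1],q[2],q[3],q[0]]).as_matrix()
def back(cam,uv,z,c=None):
    K,o,q=c or C[cam]; o=np.array(o)
    d=rot(q)@(np.array([1,-1,-1])*(np.linalg.inv(K)@[uv[0],uv[1],1]))
    return o+d*(z-o[2])/d[2]
def proj(cam,P,c=None):
    K,o,q=c or C[cam]; p=rot(q).T@(np.array(P)-o); p=K@(p*[1,-1,-1]); return p[:2]/p[2]
E
python3 - <<'E'
from h import *
z=lambda a,b:(40+(a+.5)/2-.5,80+(b+.5)/2-.5)
T=lambda a,b,h: back('top',z(a,b),h)
print('station', [T(*p).round(4) for p in [(378,286,.008),(537,270,.008),(367,162,.03),(526,147,.03)]])
tr=[T(*p,.018) for p in [(640,203),(760,225),(727,427),(605,405)]]
print('tray',np.round(tr,4),np.mean(tr,0), [np.linalg.norm(tr[i]-tr[i-1]) for i in range(4)])
print('pan',T(144,305,.064)); print('petri',T(398,366,.016)); print('beaker',T(368,72,.085),T(372,90,0));print('flask',T(620,55,.104),T(603,74,0));print('blue',T(314,267,.1))
im=cv2.imread('pics/top0.png')
hsv=cv2.cvtColor(im,cv2.COLOR_BGR2HSV)
def blob(im,box,thr=None):
    x0,y0,x1,y1=box; s=im[y0:y1,x0:x1].astype(float)
    g=s.min(2); m=(g>thr).astype(np.uint8)
    n,l,st,ce=cv2.connectedComponentsWithStats(m); i=1+np.argmax(st[1:,4]); return ce[i]+[x0,y0],st[i,2:]
for n,b,h in [('tall',(257,190,280,212),.125),('sq',(229,174,248,194),.105),('jar',(281,165,304,190),.09),('tin',(254,162,277,186),.036)]:
    c,s=blob(im,b,130); print(n,c,s,back('top',c,h+.008).round(4))
si=cv2.imread('pics/side0.png')
y=lambda a,b:(100+(a+.5)/2.1-.5,90+(b+.5)/2.1-.5)
for n,p,h in [('tall',(294,181),.125),('sq',(313,147),.105),('jar',(352,224),.09),('tin',(345,213),.036)]: print(n,back('side',y(*p),h+.008).round(4))
t=[back('side',y(*p),.018).round(4) for p in [(160,405),(396,388),(419,528),(153,550)]]; print(np.array(t),np.mean(t,0)); print('pan',back('side',y(187,52),.064))
E
```

```text
station [array([0.4905, 0.0736, 0.008 ]), array([ 0.5144, -0.1322,  0.008 ]), array([0.6489, 0.0896, 0.03  ]), array([ 0.6717, -0.114 ,  0.03  ])]
tray [[ 0.603  -0.2636  0.018 ]
 [ 0.577  -0.4191  0.018 ]
 [ 0.3182 -0.3754  0.018 ]
 [ 0.3437 -0.2194  0.018 ]] [ 0.46043539 -0.31935474  0.018     ] [np.float64(0.26302283377824154), np.float64(0.15768689164843067), np.float64(0.2624720347915458), np.float64(0.15805090889477483)]
pan [0.46336064 0.35739805 0.064     ]
petri [0.38891055 0.04560002 0.016     ]
beaker [0.75321109 0.0866807  0.085     ] [0.74829439 0.08709159 0.        ]
flask [ 0.77515381 -0.21919379  0.104     ] [ 0.77504022 -0.21820861  0.        ]
blue [0.5130165  0.14525615 0.1       ]Traceback (most recent call last):
  File "<stdin>", line 15, in <module>
  File "<stdin>", line 13, in blob
    return _wrapfunc(a, 'argmax', axis=axis, out=out, **kwds)
    return bound(*args, **kwds)
ValueError: attempt to get argmax of an empty sequence
```

```bash
python3 - <<'E'
from h import *
im=cv2.imread('pics/top0.png')
def blob(im,box):
    x0,y0,x1,y1=box; g=im[y0:y1,x0:x1].min(2)
    t,m=cv2.threshold(g,0,1,cv2.THRESH_OTSU)
    n,l,st,ce=cv2.connectedComponentsWithStats(m); i=1+np.argmax(st[1:,4]); return ce[i]+[x0,y0],st[i,2:],t
for n,b,h in [('tall',(257,190,280,212),.125),('sq',(229,174,248,194),.105),('jar',(281,165,304,190),.09),('tin',(254,162,277,186),.036)]:
    c,s,t=blob(im,b); print(n,c,s,t,back('top',c,h+.008).round(4))
si=cv2.imread('pics/side0.png')
y=lambda a,b:(100+(a+.5)/2.1-.5,90+(b+.5)/2.1-.5)
for n,p,h in [('tall',(294,181),.125),('sq',(313,147),.105),('jar',(352,224),.09),('tin',(345,213),.036)]: print(n,back('side',y(*p),h+.008).round(4))
t=[back('side',y(*p),.018).round(4) for p in [(160,405),(396,388),(419,528),(153,550)]]; print(np.array(t),np.mean(t,0)); print('pan',back('side',y(187,52),.064))
# station fit
a=np.arctan2(.2058,.0239)-np.pi/2
c=np.array([0.5818,-0.0205]); print(np.degrees(a))
Rm=np.array([[np.cos(-.1148),0],[0,0]])
E
```

```text
tall [268.36666667 200.35      ] [ 12  12 120] 81.0 [ 0.5453 -0.0245  0.133 ]
sq [237.74301676 182.2849162 ] [ 15  15 179] 80.0 [0.5878 0.0482 0.113 ]
jar [294.01619433 177.58299595] [ 17  18 247] 85.0 [ 0.6025 -0.0865  0.098 ]
tin [265.21069182 174.42138365] [ 20  20 318] 85.0 [ 0.6142 -0.0181  0.044 ]
tall [ 0.5453 -0.031   0.133 ]
sq [0.5882 0.0426 0.113 ]
jar [ 0.6037 -0.0857  0.098 ]
tin [ 0.616  -0.0192  0.044 ]
[[ 0.3442 -0.2231  0.018 ]
 [ 0.6048 -0.2694  0.018 ]
 [ 0.5765 -0.4251  0.018 ]
 [ 0.3179 -0.3785  0.018 ]] [ 0.46085  -0.324025  0.018   ]
pan [0.46519926 0.35386172 0.064     ]
-6.624209860615004
```

Request:
step_arm:
  plan:
    - [[-0.142,0.193,0],[0,0,-21.2]]
    - [[-0.142,0.193,0],[0,0,-21.2]]
    - [[-0.142,0.193,0],[0,0,-21.2]]
    - [[-0.142,0.193,0],[0,0,-21.2]]
    - [[-0.142,0.193,0],[0,0,-21.2]]
  fingers: 100

```text
time_s: 2.15
eef_pos: [0.3372, 0.3323, 0.2395]
eef_rot: [0.0, 0.707, 0.707, 0.0]
wrist_force: [0.9, -0.3, 0.7]
opening: 0.996
```

Request:
step_arm:
  plan:
    - [[-0.209,0.133,0],[0,0,0]]
    - [[-0.209,0.133,0],[0,0,0]]
    - [[-0.209,0.133,0],[0,0,0]]
    - [[-0.209,0.133,0],[0,0,0]]
    - [[-0.209,0.133,0],[0,0,0]]

```text
time_s: 2.65
eef_pos: [0.4704, 0.1229, 0.2396]
eef_rot: [0.0, 0.707, 0.707, 0.0]
wrist_force: [0.5, 0.4, -1.0]
opening: 1.003
```

Request:
step_arm:
  plan:
    - [[-0.209,0.133,0],[0,0,0]]
    - [[-0.209,0.133,0],[0,0,0]]
    - [[-0.209,0.133,0],[0,0,0]]
    - [[-0.209,0.133,0],[0,0,0]]
    - [[-0.209,0.133,0],[0,0,0]]

```text
time_s: 3.15
eef_pos: [0.6035, -0.0861, 0.2393]
eef_rot: [0.0, 0.707, 0.707, 0.0]
wrist_force: [0.5, 1.8, 0.1]
opening: 1.003
```

Request:
step_arm:
  plan:
    - [[0,0,0],[0,0,0]]

```text
time_s: 3.25
eef_pos: [0.6046, -0.0895, 0.2387]
eef_rot: [0.001, 0.709, 0.705, -0.0]
wrist_force: [0.6, -0.8, 0.8]
opening: 1.004
```

```bash
python3 - <<'E'
from bench import telemetry, viewer
import cv2
from h import *
s=telemetry.get_obs(); c=viewer.get_calibration('wrist'); im=viewer.camera('wrist')
print(s['eef_pos'],s['eef_rot'],s['q'],c)
cv2.imwrite('pics/w1.png',im[:,:,::-1])
cc=(c['K'],c['origin'],c['orientation'])
for n,p in dict(jar=(.603,-.0862,.098),tall=(.546,-.026,.133),sq=(.588,.047,.113),tin=(.6153,-.0186,.044)).items(): print(n,proj('',p,cc))
E
```

```text
[ 0.6045647  -0.08948932  0.23865745] [ 9.03013512e-04  7.08852039e-01  7.05356529e-01 -3.71312753e-04] [-3.40167984e-01  2.59920639e-01  1.51357196e+00 -1.48198672e-03
  1.36679371e+00 -1.90572162e+00] {'K': array([[287.87686454,   0.        , 258.05074374],
       [  0.        , 287.87686454, 190.84943359],
       [  0.        ,   0.        ,   1.        ]]), 'origin': array([ 0.51987945, -0.08777128,  0.37328786]), 'orientation': array([ 0.6989601 , -0.11908295, -0.11671045,  0.69545143])}
jar [260.76354018 178.80173007]
tall [334.53997251 124.02959277]
sq [404.09596982 167.36505564]
tin [317.38859535 175.31721978]
```

View pics/w1.png

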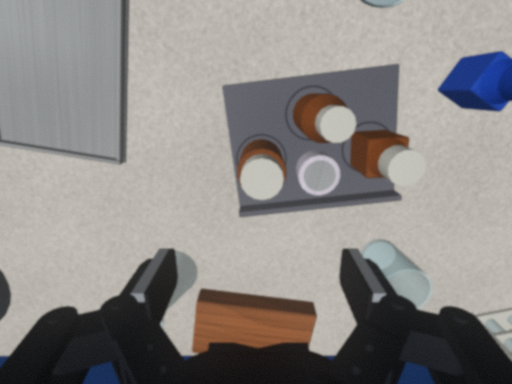

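Request:
step_arm:
  plan:
    - [[0,0,0.04],[0,0,0]]
    - [[0,0,0.08],[0,0,0]]
    - [[0,0,0.11],[0,0,0]]
    - [[0,0,0.125],[0,0,0]]
    - [[0,0,0.13],[0,0,0]]

```text
time_s: 3.8
eef_pos: [0.6013, -0.0828, 0.1077]
eef_rot: [-0.001, 0.707, 0.707, -0.001]
wrist_force: [-0.3, -0.5, -0.1]
opening: 0.999
```

Request:
step_arm:
  plan:
    - [[0,0,0.01],[0,0,0]]
    - [[0,0,0.02],[0,0,0]]
    - [[0,0,0.026],[0,0,0]]
    - [[0,0,0.026],[0,0,0]]

```text
time_s: 4.2
eef_pos: [0.6022, -0.0838, 0.0827]
eef_rot: [-0.0, 0.707, 0.707, -0.0]
wrist_force: [-0.3, -0.2, 0.0]
opening: 1.002
```

```bash
python3 - <<'E'
from bench import telemetry, viewer
import cv2
s=telemetry.get_obs(); print(s['eef_pos'],s['wrist_force'])
im=viewer.camera('wrist'); cv2.imwrite('pics/w2.png',im[:,:,::-1])
im=viewer.camera('side'); cv2.imwrite('pics/s2.png',cv2.resize(im[90:290,180:360,::-1],None,fx=3,fy=3))
E
```

```text
[ 0.6021682  -0.0838026   0.08272285] [-0.29572672 -0.17143596  0.01798848]
```

View pics/w2.png

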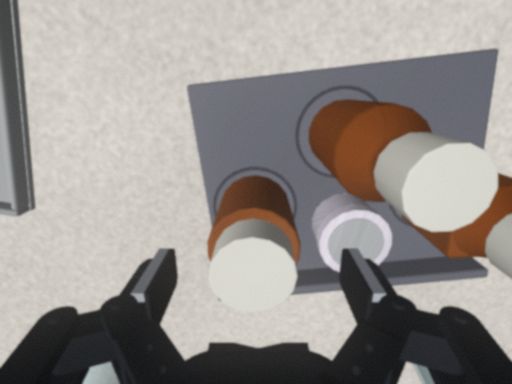

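View pics/s2.png

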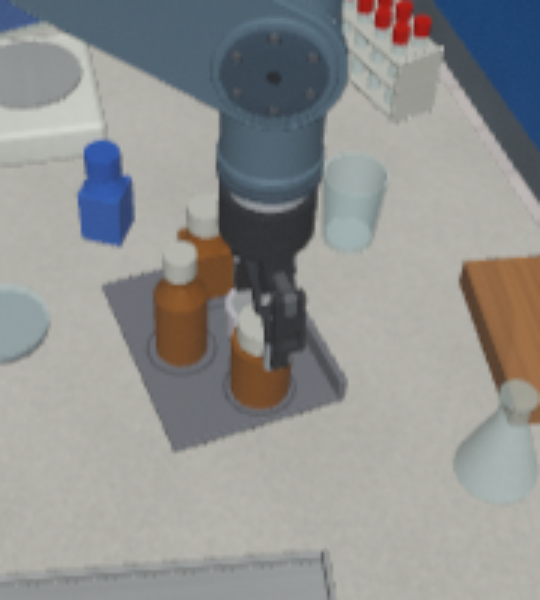

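```bash
python3 - <<'E'
from bench import viewer
from h import *
c=viewer.get_calibration('wrist'); cc=(c['K'],c['origin'],c['orientation'])
f=lambda P:(( proj('side',P)-[180,90])*3+1).round()
print('cap',f((.603,-.086,.098)),'finger near tip',f((.602,-.084-.05,.087)),'near tip at x-.01',f((.59,-.134,.087)))
print('cap w',proj('',(.603,-.086,.098),cc),'tips',proj('',(.602,-.084-.043,.087),cc),proj('',(.602,-.084+.043,.087),cc))
print([proj('',(.602,-.084,z),cc) for z in(.074,.094,.1)])
E
```

```text
cap [262. 321.] finger near tip [277. 372.] near tip at x-.01 [263. 375.]
cap w [252.16002068 273.58759449] tips [174.7063458  259.42116644] [338.07073697 259.45406731]
[array([256.51313323, 246.79321116]), array([256.27881369, 267.13353257]), array([256.19612245, 274.3116212 ])]
```

Request:
step_arm:
  plan:
    - [[-0.002,0.0005,0.003],[0,0,0]]
    - [[-0.002,0.0005,0.003],[0,0,0]]
    - [[-0.002,0.0005,0.003],[0,0,0]]
    - [[-0.002,0.0005,0.003],[0,0,0]]
    - [[-0.002,0.0005,0.003],[0,0,0]]
  fingers: 0

```text
time_s: 4.8
eef_pos: [0.6035, -0.0862, 0.0808]
eef_rot: [0.001, 0.707, 0.707, 0.0]
wrist_force: [0.5, -0.1, 2.3]
opening: 0.492
```

Request:
step_arm:
  plan:
    - [[0,0,0],[0,0,0]]
    - [[0,0,0],[0,0,0]]
    - [[0,0,0],[0,0,0]]

```text
time_s: 5.1
eef_pos: [0.6035, -0.0862, 0.0808]
eef_rot: [0.001, 0.707, 0.707, 0.0]
wrist_force: [-0.1, -1.2, 4.1]
opening: 0.497
```

Request:
step_arm:
  plan:
    - [[0,0,-0.02],[0,0,0]]
    - [[0,0,-0.06],[0,0,0]]
    - [[0,0,-0.1],[0,0,0]]
    - [[-0.03,-0.005,-0.12],[0,0,0]]
    - [[-0.07,-0.018,-0.12],[0,0,0]]

```text
time_s: 5.6
eef_pos: [0.5873, -0.1556, 0.2041]
eef_rot: [0.003, 0.706, 0.709, 0.001]
wrist_force: [0.8, -0.8, -0.7]
opening: 0.494
```

Request:
step_arm:
  plan:
    - [[-0.045,-0.012,0],[0,0,0]]
    - [[-0.09,-0.024,0],[0,0,0]]
    - [[-0.135,-0.036,0],[0,0,0]]
    - [[-0.165,-0.044,0],[0,0,0]]
    - [[-0.179,-0.047,0],[0,0,0]]

```text
time_s: 6.1
eef_pos: [0.5364, -0.3373, 0.1991]
eef_rot: [-0.001, 0.708, 0.706, -0.0]
wrist_force: [0.3, -0.3, -1.3]
opening: 0.496
```

Request:
step_arm:
  plan:
    - [[0,0,0.03],[0,0,0]]
    - [[0,0,0.06],[0,0,0]]
    - [[0,0,0.085],[0,0,0]]
    - [[0,0,0.1],[0,0,0]]
    - [[0,0,0.107],[0,0,0]]

```text
time_s: 6.6
eef_pos: [0.5374, -0.3333, 0.091]
eef_rot: [-0.002, 0.707, 0.707, 0.0]
wrist_force: [-0.4, 0.1, -1.5]
opening: 0.495
```

Request:
step_arm:
  plan:
    - [[0,0,0.006],[0,0,0]]
    - [[0,0,0.011],[0,0,0]]
    - [[0,0,0.0125],[0,0,0]]
    - [[0,0,0.0135],[0,0,0]]
    - [[0,0,0.0135],[0,0,0]]

```text
time_s: 7.1
eef_pos: [0.5383, -0.3352, 0.0804]
eef_rot: [0.0, 0.707, 0.707, 0.0]
wrist_force: [-0.9, 0.9, -0.3]
opening: 0.495
```

```bash
python3 - <<'E'
from bench import telemetry, viewer
import cv2
s=telemetry.get_obs(); print(s['eef_pos'],s['wrist_force'])
im=viewer.camera('side'); cv2.imwrite('pics/s3.png',cv2.resize(im[180:370,150:350,::-1],None,fx=3,fy=3))
E
```

```text
[ 0.53834058 -0.33523233  0.08036401] [-0.92297959  0.93332657 -0.29264102]
```

View pics/s3.png

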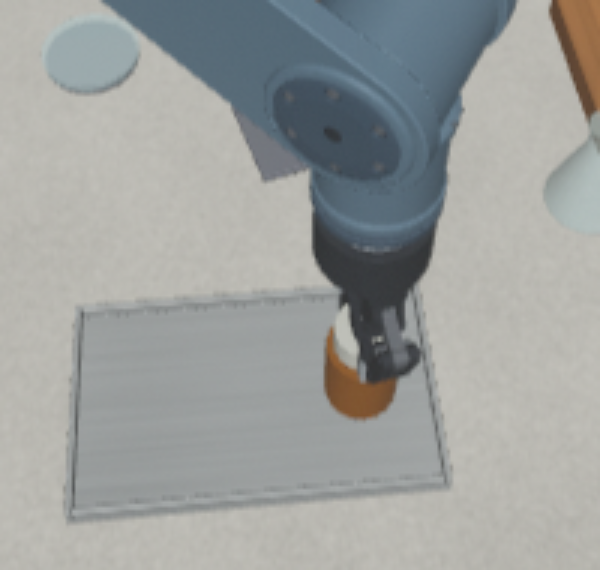

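Request:
step_arm:
  plan:
    - [[0,0,0.001],[0,0,0]]
    - [[0,0,0.0025],[0,0,0]]
    - [[0,0,0.0025],[0,0,0]]

```text
time_s: 7.45
eef_pos: [0.5383, -0.3352, 0.0778]
eef_rot: [0.0, 0.707, 0.707, 0.0]
wrist_force: [0.2, 0.1, 0.7]
opening: 0.496
```

Request:
step_arm:
  plan:
    - [[0,0,0.0005],[0,0,0]]
    - [[0,0,0.0005],[0,0,0]]
    - [[0,0,0.0005],[0,0,0]]
    - [[0,0,0.0005],[0,0,0]]
    - [[0,0,0.0005],[0,0,0]]
  fingers: 100

```text
time_s: 7.95
eef_pos: [0.5381, -0.3349, 0.0767]
eef_rot: [-0.0, 0.707, 0.707, 0.0]
wrist_force: [0.1, 0.0, -0.0]
opening: 1.001
```

Request:
step_arm:
  plan:
    - [[0,0,-0.03],[0,0,0]]
    - [[0,0,-0.08],[0,0,0]]
    - [[0,0,-0.13],[0,0,0]]
    - [[0.03,0,-0.16],[0,0,0]]
    - [[0.08,0,-0.162],[0,0,0]]

```text
time_s: 8.45
eef_pos: [0.5403, -0.2584, 0.2451]
eef_rot: [0.006, 0.708, 0.706, 0.001]
wrist_force: [1.1, 0.3, 0.1]
opening: 0.998
```

Request:
step_arm:
  plan:
    - [[0.05,0.002,0],[0,0,0]]
    - [[0.1,0.004,0],[0,0,0]]
    - [[0.15,0.006,0],[0,0,0]]
    - [[0.195,0.008,0],[0,0,0]]
    - [[0.229,0.008,0],[0,0,0]]

```text
time_s: 8.95
eef_pos: [0.5458, -0.0233, 0.239]
eef_rot: [0.0, 0.707, 0.708, 0.0]
wrist_force: [0.1, -0.4, 0.0]
opening: 0.999
```

Request:
step_arm:
  plan:
    - [[0,0,0],[0,0,0]]
    - [[0,0,0.02],[0,0,0]]
    - [[0,0,0.04],[0,0,0]]
    - [[0,0,0.05],[0,0,0]]
    - [[0,0,0.05],[0,0,0]]

```text
time_s: 9.45
eef_pos: [0.5449, -0.0264, 0.1872]
eef_rot: [-0.001, 0.707, 0.707, -0.001]
wrist_force: [-0.2, 0.4, -0.5]
opening: 0.999
```

```bash
python3 - <<'E'
from bench import telemetry, viewer
import cv2
from h import *
s=telemetry.get_obs(); c=viewer.get_calibration('wrist'); im=viewer.camera('wrist')
print(s['eef_pos'],s['wrist_force']);cc=(c['K'],c['origin'],c['orientation'])
cv2.imwrite('pics/w4.png',im[:,:,::-1])
for n,p in dict(tall=(.546,-.026,.133),sq=(.588,.047,.113),tin=(.6153,-.0186,.044)).items(): print(n,proj('',p,cc))
x,y=map(int,proj('',(.546,-.026,.133),cc))
b=(max(0,x-50),max(0,y-50)); g=im[b[1]:y+50,b[0]:x+50].min(2)
t,m=cv2.threshold(g,0,1,cv2.THRESH_OTSU); n,l,st,ce=cv2.connectedComponentsWithStats(m)
for i in range(1,n):
    if st[i,4]>100: print(st[i],ce[i]+b,back('',ce[i]+b,.133,cc))
E
```

```text
[ 0.54494354 -0.0263788   0.18716853] [-0.17094862  0.4172841  -0.45128497]
tall [257.24026885 217.50303382]
sq [345.29605516 253.7976324 ]
tin [264.37634981 242.06997653]
[  33   26   50   70 2463] [262.93544458 229.8956557 ] [ 0.55586507 -0.02186877  0.133     ]
```

View pics/w4.png

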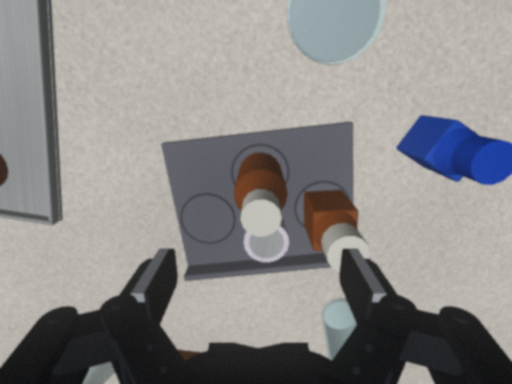

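Request:
step_arm:
  plan:
    - [[0.002,0.0005,0.02],[0,0,0]]
    - [[0.002,0.0005,0.045],[0,0,0]]
    - [[0.002,0.0005,0.065],[0,0,0]]
    - [[0.002,0.0005,0.078],[0,0,0]]
    - [[0.002,0.0005,0.082],[0,0,0]]
  fingers: 65

```text
time_s: 10.0
eef_pos: [0.5463, -0.0242, 0.1062]
eef_rot: [-0.0, 0.707, 0.707, -0.0]
wrist_force: [-0.2, 0.3, 0.4]
opening: 0.646
```

Request:
step_arm:
  plan:
    - [[0,0,0],[0,0,0]]
    - [[0,0,0],[0,0,0]]
    - [[0,0,0],[0,0,0]]
    - [[0,0,0],[0,0,0]]
    - [[0,0,0],[0,0,0]]
  fingers: 0

```text
time_s: 10.5
eef_pos: [0.5477, -0.0243, 0.1081]
eef_rot: [0.001, 0.707, 0.707, 0.001]
wrist_force: [0.5, -0.6, 6.6]
opening: 0.331
```

Request:
step_arm:
  plan:
    - [[0,0,0],[0,0,0]]
    - [[0,0,0],[0,0,0]]

```text
time_s: 10.7
eef_pos: [0.5477, -0.0243, 0.1081]
eef_rot: [0.001, 0.707, 0.707, 0.001]
wrist_force: [-0.5, -1.1, 6.2]
opening: 0.332
```

Request:
step_arm:
  plan:
    - [[0,0,-0.02],[0,0,0]]
    - [[0,0,-0.06],[0,0,0]]
    - [[0,0,-0.1],[0,0,0]]
    - [[-0.02,-0.005,-0.125],[0,0,0]]
    - [[-0.06,-0.018,-0.13],[0,0,0]]

```text
time_s: 11.2
eef_pos: [0.5305, -0.0831, 0.2406]
eef_rot: [0.003, 0.706, 0.709, 0.002]
wrist_force: [0.3, -1.3, -2.1]
opening: 0.333
```

Request:
step_arm:
  plan:
    - [[-0.045,-0.012,0],[0,0,0]]
    - [[-0.09,-0.025,0],[0,0,0]]
    - [[-0.135,-0.038,0],[0,0,0]]
    - [[-0.18,-0.05,0],[0,0,0]]
    - [[-0.215,-0.06,0],[0,0,0]]

```text
time_s: 11.7
eef_pos: [0.4671, -0.301, 0.2362]
eef_rot: [-0.001, 0.707, 0.707, -0.0]
wrist_force: [0.1, 0.7, -2.6]
opening: 0.332
```

Request:
step_arm:
  plan:
    - [[-0.02,-0.007,0.01],[0,0,0]]
    - [[-0.022,-0.007,0.04],[0,0,0]]
    - [[-0.022,-0.007,0.075],[0,0,0]]
    - [[-0.022,-0.007,0.1],[0,0,0]]
    - [[-0.022,-0.007,0.112],[0,0,0]]

```text
time_s: 12.2
eef_pos: [0.4597, -0.3192, 0.1213]
eef_rot: [-0.003, 0.707, 0.707, 0.0]
wrist_force: [-0.7, -0.1, -2.5]
opening: 0.333
```

Request:
step_arm:
  plan:
    - [[0,0,0.005],[0,0,0]]
    - [[0,0,0.01],[0,0,0]]
    - [[0,0,0.01],[0,0,0]]

```text
time_s: 12.5
eef_pos: [0.462, -0.3213, 0.1153]
eef_rot: [0.0, 0.707, 0.707, -0.0]
wrist_force: [-0.5, 0.1, -3.1]
opening: 0.338
```

Request:
step_arm:
  plan:
    - [[0,0,0.003],[0,0,0]]
    - [[0,0,0.006],[0,0,0]]
    - [[0,0,0.008],[0,0,0]]
    - [[0,0,0.0085],[0,0,0]]
    - [[0,0,0.0085],[0,0,0]]

```text
time_s: 13.0
eef_pos: [0.4615, -0.321, 0.1063]
eef_rot: [-0.0, 0.707, 0.707, -0.0]
wrist_force: [-0.0, -0.2, -2.1]
opening: 0.336
```

Request:
step_arm:
  plan:
    - [[0,0,0.001],[0,0,0]]
    - [[0,0,0.0015],[0,0,0]]
    - [[0,0,0.0015],[0,0,0]]

```text
time_s: 13.3
eef_pos: [0.4618, -0.3212, 0.1052]
eef_rot: [0.0, 0.707, 0.707, -0.0]
wrist_force: [-0.9, 0.1, -0.2]
opening: 0.333
```

Request:
step_arm:
  plan:
    - [[0,0,0.0005],[0,0,0]]
    - [[0,0,0.0005],[0,0,0]]
    - [[0,0,0.0005],[0,0,0]]
    - [[0,0,0.0005],[0,0,0]]
    - [[0,0,0.0005],[0,0,0]]
  fingers: 80

```text
time_s: 13.8
eef_pos: [0.4616, -0.3211, 0.1043]
eef_rot: [0.0, 0.707, 0.707, -0.0]
wrist_force: [-0.4, -0.4, 0.1]
opening: 0.805
```

Request:
step_arm:
  plan:
    - [[0,0,-0.02],[0,0,0]]
    - [[0,0,-0.06],[0,0,0]]
    - [[0,0,-0.1],[0,0,0]]
    - [[0.03,0.01,-0.13],[0,0,0]]
    - [[0.075,0.025,-0.135],[0,0,0]]

```text
time_s: 14.3
eef_pos: [0.4883, -0.2486, 0.2443]
eef_rot: [0.004, 0.708, 0.706, 0.0]
wrist_force: [0.4, 0.5, -0.2]
opening: 0.8
```

Request:
step_arm:
  plan:
    - [[0.045,0.016,0],[0,0,0]]
    - [[0.09,0.031,0],[0,0,0]]
    - [[0.135,0.047,0],[0,0,0]]
    - [[0.18,0.062,0],[0,0,0]]
    - [[0.225,0.078,0],[0,0,0]]

```text
time_s: 14.8
eef_pos: [0.5648, -0.0191, 0.2395]
eef_rot: [0.0, 0.707, 0.707, 0.0]
wrist_force: [0.4, -0.3, -0.2]
opening: 0.8
```

Request:
step_arm:
  plan:
    - [[0.045,0.016,0],[0,0,0]]
    - [[0.068,0.0235,0.01],[0,0,0]]
    - [[0.068,0.0235,0.04],[0,0,0]]
    - [[0.068,0.0235,0.06],[0,0,0]]
    - [[0.068,0.0235,0.06],[0,0,0]]

```text
time_s: 15.3
eef_pos: [0.5856, 0.0477, 0.1758]
eef_rot: [-0.003, 0.707, 0.707, -0.002]
wrist_force: [-0.8, -0.2, 0.1]
opening: 0.803
```

```bash
python3 - <<'E'
from bench import telemetry, viewer
import cv2
from h import *
s=telemetry.get_obs(); c=viewer.get_calibration('wrist'); im=viewer.camera('wrist')
print(s['eef_pos'],s['wrist_force']);cc=(c['K'],c['origin'],c['orientation'])
cv2.imwrite('pics/w5.png',im[:,:,::-1])
for n,p in dict(sq=(.588,.047,.113),tin=(.6153,-.0186,.044)).items(): print(n,proj('',p,cc))
im=viewer.camera('side'); cv2.imwrite('pics/s5.png',cv2.resize(im[90:370,150:400,::-1],None,fx=2,fy=2))
E
```

```text
[0.58564996 0.04766805 0.17579985] [-0.81512145 -0.18469064  0.09315742]
sq [255.85410122 214.60777553]
tin [191.11756849 212.11659977]
```

View pics/w5.png

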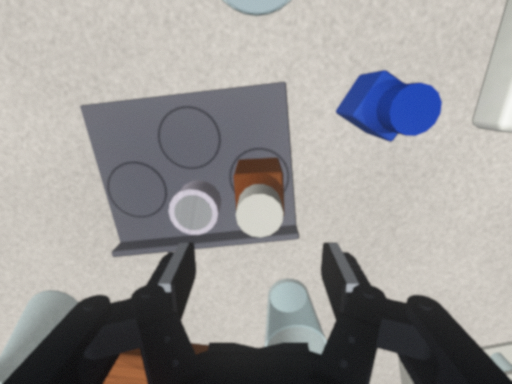

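View pics/s5.png

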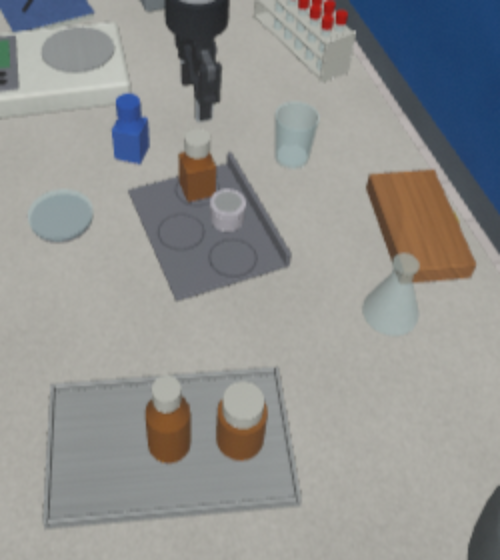

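Request:
step_arm:
  plan:
    - [[0.002,-0.001,0.025],[0,0,0]]
    - [[0.002,-0.001,0.055],[0,0,0]]
    - [[0.002,-0.001,0.075],[0,0,0]]
    - [[0.002,-0.001,0.088],[0,0,0]]
    - [[0.002,-0.001,0.092],[0,0,0]]
  fingers: 75

```text
time_s: 15.9
eef_pos: [0.5871, 0.0487, 0.0872]
eef_rot: [-0.0, 0.707, 0.707, -0.0]
wrist_force: [0.2, 0.6, -0.8]
opening: 0.752
```

Request:
step_arm:
  plan:
    - [[0,0,0],[0,0,0]]
    - [[0,0,0],[0,0,0]]
    - [[0,0,0],[0,0,0]]
    - [[0,0,0],[0,0,0]]
    - [[0,0,0],[0,0,0]]
  fingers: 0

```text
time_s: 16.4
eef_pos: [0.5884, 0.0488, 0.0891]
eef_rot: [0.001, 0.707, 0.707, 0.001]
wrist_force: [0.2, -0.5, 6.9]
opening: 0.404
```

Request:
step_arm:
  plan:
    - [[0,0,0],[0,0,0]]
    - [[0,0,0],[0,0,0]]

```text
time_s: 16.6
eef_pos: [0.5884, 0.0488, 0.089]
eef_rot: [0.001, 0.707, 0.707, 0.001]
wrist_force: [0.5, -1.2, 6.6]
opening: 0.405
```

Request:
step_arm:
  plan:
    - [[0,0,-0.02],[0,0,0]]
    - [[0,0,-0.06],[0,0,0]]
    - [[0,0,-0.1],[0,0,0]]
    - [[-0.015,-0.01,-0.13],[0,0,0]]
    - [[-0.05,-0.03,-0.14],[0,0,0]]

```text
time_s: 17.1
eef_pos: [0.5591, 0.0, 0.2315]
eef_rot: [0.003, 0.706, 0.708, 0.002]
wrist_force: [0.8, -0.4, -0.7]
opening: 0.402
```

Request:
step_arm:
  plan:
    - [[-0.04,-0.023,0],[0,0,0]]
    - [[-0.082,-0.047,0],[0,0,0]]
    - [[-0.124,-0.071,0],[0,0,0]]
    - [[-0.166,-0.095,0],[0,0,0]]
    - [[-0.208,-0.119,0],[0,0,0]]

```text
time_s: 17.6
eef_pos: [0.4366, -0.2101, 0.2273]
eef_rot: [-0.0, 0.707, 0.707, 0.0]
wrist_force: [0.2, -0.9, -1.5]
opening: 0.401
```

Request:
step_arm:
  plan:
    - [[-0.04,-0.023,0],[0,0,0]]
    - [[-0.075,-0.043,0],[0,0,0]]
    - [[-0.096,-0.055,0],[0,0,0]]
    - [[-0.099,-0.056,0.01],[0,0,0]]
    - [[-0.099,-0.056,0.04],[0,0,0]]

```text
time_s: 18.1
eef_pos: [0.383, -0.3101, 0.1891]
eef_rot: [0.003, 0.708, 0.706, -0.0]
wrist_force: [-0.3, 0.1, -1.6]
opening: 0.399
```

Request:
step_arm:
  plan:
    - [[0,0,0.035],[0,0,0]]
    - [[0,0,0.065],[0,0,0]]
    - [[0,0,0.082],[0,0,0]]
    - [[0,0,0.09],[0,0,0]]
    - [[0,0,0.09],[0,0,0]]

```text
time_s: 18.6
eef_pos: [0.3818, -0.3065, 0.096]
eef_rot: [-0.001, 0.707, 0.707, 0.0]
wrist_force: [-0.7, -0.9, -0.4]
opening: 0.403
```

Request:
step_arm:
  plan:
    - [[0,0,0.004],[0,0,0]]
    - [[0,0,0.008],[0,0,0]]
    - [[0,0,0.01],[0,0,0]]
    - [[0,0,0.011],[0,0,0]]
    - [[0,0,0.011],[0,0,0]]

```text
time_s: 19.1
eef_pos: [0.3821, -0.3081, 0.0864]
eef_rot: [0.0, 0.707, 0.707, -0.0]
wrist_force: [-0.1, -0.2, -1.9]
opening: 0.407
```

Request:
step_arm:
  plan:
    - [[0,0,0.001],[0,0,0]]
    - [[0,0,0.0015],[0,0,0]]
    - [[0,0,0.0015],[0,0,0]]

```text
time_s: 19.4
eef_pos: [0.3824, -0.3084, 0.0861]
eef_rot: [0.0, 0.707, 0.707, -0.0]
wrist_force: [-2.3, 1.9, 8.4]
opening: 0.408
```

Request:
step_arm:
  plan:
    - [[0,0,-0.001],[0,0,0]]
    - [[0,0,-0.001],[0,0,0]]
    - [[0,0,-0.001],[0,0,0]]
    - [[0,0,-0.001],[0,0,0]]
    - [[0,0,-0.001],[0,0,0]]
  fingers: 80

```text
time_s: 19.9
eef_pos: [0.3821, -0.308, 0.0857]
eef_rot: [-0.0, 0.707, 0.707, 0.0]
wrist_force: [0.2, 0.4, 0.7]
opening: 0.802
```

Request:
step_arm:
  plan:
    - [[0,0,-0.02],[0,0,0]]
    - [[0,0,-0.06],[0,0,0]]
    - [[0,0,-0.1],[0,0,0]]
    - [[0.03,0.02,-0.13],[0,0,0]]
    - [[0.07,0.05,-0.14],[0,0,0]]
  fingers: 100

```text
time_s: 20.4
eef_pos: [0.4327, -0.2408, 0.2297]
eef_rot: [0.003, 0.708, 0.706, -0.0]
wrist_force: [0.5, -0.9, -0.7]
opening: 1.001
```

```bash
python3 - <<'E'
from bench import telemetry, viewer
import cv2
s=telemetry.get_obs(); print(s['eef_pos'],s['wrist_force'])
im=viewer.camera('side'); cv2.imwrite('pics/s6.png',cv2.resize(im[90:370,150:400,::-1],None,fx=2,fy=2))
im=viewer.camera('top'); cv2.imwrite('pics/t6.png',cv2.resize(im[80:380,40:440,::-1],None,fx=2,fy=2))
E
```

```text
[ 0.432747   -0.24078596  0.22971759] [ 0.46602036 -0.88133442 -0.66443821]
```

View pics/s6.png

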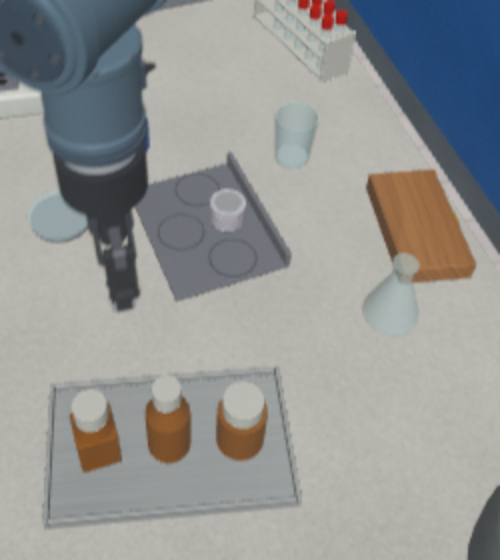

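View pics/t6.png

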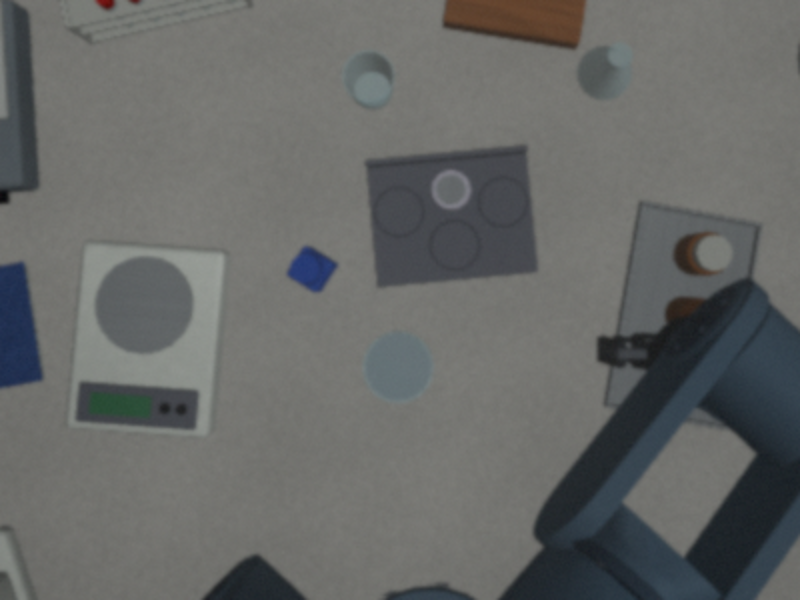

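Request:
step_arm:
  plan:
    - [[0.035,0.029,0],[0,0,0]]
    - [[0.07,0.058,0],[0,0,0]]
    - [[0.107,0.09,0],[0,0,0]]
    - [[0.144,0.12,0],[0,0,0]]
    - [[0.178,0.149,0],[0,0,0]]

```text
time_s: 21.0
eef_pos: [0.5811, -0.0595, 0.2248]
eef_rot: [-0.0, 0.707, 0.707, -0.0]
wrist_force: [0.9, -0.2, -0.5]
opening: 1.004
```

Request:
step_arm:
  plan:
    - [[0.033,0.028,0.01],[0,0,0]]
    - [[0.041,0.034,0.04],[0,0,0]]
    - [[0.041,0.034,0.08],[0,0,0]]
    - [[0.041,0.034,0.1],[0,0,0]]
    - [[0.041,0.034,0.1],[0,0,0]]

```text
time_s: 21.5
eef_pos: [0.6111, -0.0195, 0.1207]
eef_rot: [-0.004, 0.707, 0.707, -0.002]
wrist_force: [0.3, 0.3, -0.1]
opening: 1.001
```

```bash
python3 - <<'E'
from bench import telemetry, viewer
import cv2
from h import *
s=telemetry.get_obs(); c=viewer.get_calibration('wrist'); im=viewer.camera('wrist')
print(s['eef_pos'],s['wrist_force']);cc=(c['K'],c['origin'],c['orientation'])
cv2.imwrite('pics/w7.png',im[:,:,::-1])
print(proj('',(.6153,-.0186,.044),cc),back('',(259,243),.044,cc))
E
```

```text
[ 0.61114112 -0.0194595   0.12068706] [ 0.32046598  0.31658215 -0.1140029 ]
[257.85317794 209.91855337] [ 0.64487722 -0.01765933  0.044     ]
```

View pics/w7.png

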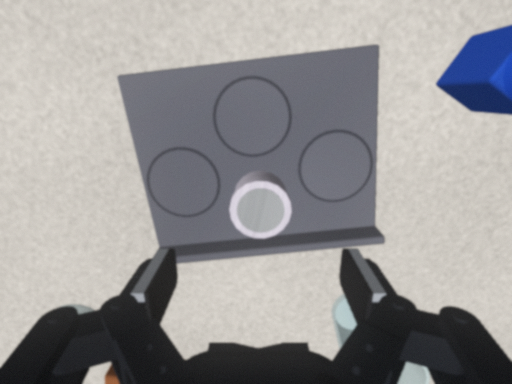

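Request:
step_arm:
  plan:
    - [[0.002,0,0.03],[0,0,0]]
    - [[0.002,0,0.06],[0,0,0]]
    - [[0.002,0,0.085],[0,0,0]]
    - [[0.002,0,0.098],[0,0,0]]
    - [[0.002,0,0.103],[0,0,0]]

```text
time_s: 22.05
eef_pos: [0.6145, -0.0182, 0.0225]
eef_rot: [-0.0, 0.707, 0.707, -0.0]
wrist_force: [0.1, -0.4, 0.1]
opening: 0.995
```

Request:
step_arm:
  plan:
    - [[0,0,0],[0,0,0]]
    - [[0,0,0],[0,0,0]]
    - [[0,0,0],[0,0,0]]
    - [[0,0,0],[0,0,0]]
    - [[0,0,0],[0,0,0]]
  fingers: 0

```text
time_s: 22.55
eef_pos: [0.616, -0.0182, 0.0247]
eef_rot: [0.002, 0.707, 0.707, 0.001]
wrist_force: [-0.4, -0.6, 6.5]
opening: 0.567
```

Request:
step_arm:
  plan:
    - [[0,0,0],[0,0,0]]
    - [[0,0,0],[0,0,0]]

```text
time_s: 22.75
eef_pos: [0.616, -0.0182, 0.0247]
eef_rot: [0.002, 0.707, 0.707, 0.001]
wrist_force: [-0.0, 0.1, 6.7]
opening: 0.567
```

Request:
step_arm:
  plan:
    - [[0,0,-0.02],[0,0,0]]
    - [[0,0,-0.065],[0,0,0]]
    - [[0,0,-0.11],[0,0,0]]
    - [[0,0,-0.15],[0,0,0]]
    - [[0.03,-0.01,-0.175],[0,0,0]]

```text
time_s: 23.25
eef_pos: [0.607, 0.0094, 0.2025]
eef_rot: [0.003, 0.708, 0.706, 0.002]
wrist_force: [0.8, 0.1, -0.2]
opening: 0.566
```

Request:
step_arm:
  plan:
    - [[0.044,-0.018,0],[0,0,0]]
    - [[0.088,-0.036,0],[0,0,0]]
    - [[0.132,-0.054,0],[0,0,0]]
    - [[0.176,-0.072,0],[0,0,0]]
    - [[0.22,-0.09,0],[0,0,0]]

```text
time_s: 23.75
eef_pos: [0.5134, 0.2339, 0.1983]
eef_rot: [0.0, 0.707, 0.707, 0.001]
wrist_force: [1.5, 0.8, -0.6]
opening: 0.564
```

Request:
step_arm:
  plan:
    - [[0.044,-0.018,0],[0,0,0]]
    - [[0.088,-0.036,0],[0,0,0]]
    - [[0.115,-0.047,0],[0,0,0]]
    - [[0.124,-0.0505,0],[0,0,0]]
    - [[0.124,-0.0505,0],[0,0,0]]

```text
time_s: 24.25
eef_pos: [0.4633, 0.3572, 0.1979]
eef_rot: [0.0, 0.706, 0.708, 0.0]
wrist_force: [0.0, 0.1, -0.1]
opening: 0.559
```

Request:
step_arm:
  plan:
    - [[0,0,0.03],[0,0,0]]
    - [[0,0,0.06],[0,0,0]]
    - [[0,0,0.085],[0,0,0]]
    - [[0,0,0.095],[0,0,0]]
    - [[0,0,0.095],[0,0,0]]

```text
time_s: 24.75
eef_pos: [0.4636, 0.3545, 0.1012]
eef_rot: [-0.0, 0.708, 0.707, -0.002]
wrist_force: [-0.4, 0.3, 0.1]
opening: 0.564
```

```bash
python3 - <<'E'
from bench import telemetry, viewer
import cv2
from h import *
s=telemetry.get_obs(); c=viewer.get_calibration('wrist'); im=viewer.camera('wrist')
print(s['eef_pos'],s['wrist_force']);cc=(c['K'],c['origin'],c['orientation'])
cv2.imwrite('pics/w8.png',im[:,:,::-1])
im=viewer.camera('top'); cv2.imwrite('pics/t8.png',cv2.resize(im[180:310,50:200,::-1],None,fx=4,fy=4))
print(proj('',(.464,.3557,.064),cc))
E
```

```text
[0.4636056  0.35451423 0.10120527] [-0.42485225  0.26307766  0.06798678]
[258.5560006  227.18796238]
```

View pics/w8.png

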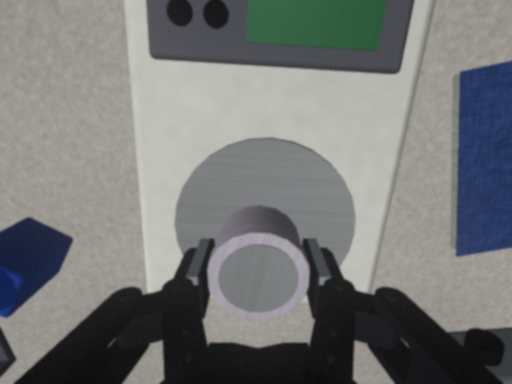

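View pics/t8.png

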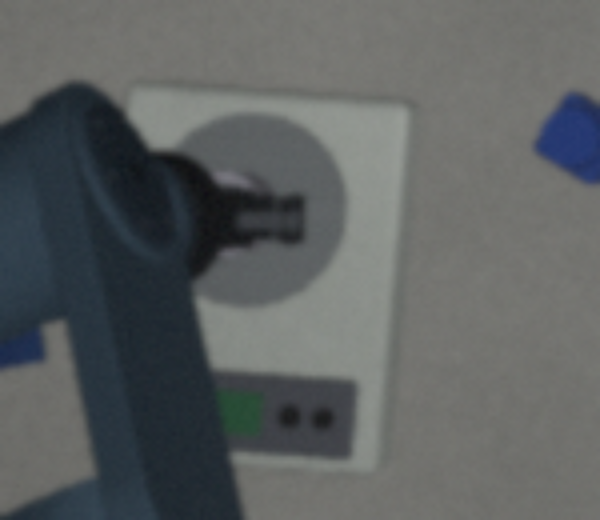

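```bash
python3 - <<'E'
from bench import viewer
from h import *
c=viewer.get_calibration('wrist'); cc=(c['K'],c['origin'],c['orientation'])
for y in (.3557,.3585):
  P=[proj('',(.464+.06*np.cos(t),y+.06*np.sin(t),.064),cc) for t in np.linspace(0,6.28,73)]; P=np.array(P); print(P.min(0),P.max(0))
E
```

```text
[166.05207331 132.41528404] [346.76724911 297.22855484]
[170.28431143 132.40947796] [351.00120079 297.22510502]
```

Request:
step_arm:
  plan:
    - [[0.003,0.002,0.006],[0,0,0]]
    - [[0.003,0.002,0.012],[0,0,0]]
    - [[0.003,0.002,0.018],[0,0,0]]
    - [[0.003,0.002,0.0215],[0,0,0]]
    - [[0.003,0.002,0.0215],[0,0,0]]

```text
time_s: 25.35
eef_pos: [0.4657, 0.3592, 0.0809]
eef_rot: [-0.0, 0.707, 0.707, -0.0]
wrist_force: [-0.1, 0.2, -1.2]
opening: 0.562
```

Request:
step_arm:
  plan:
    - [[0,0,0.001],[0,0,0]]
    - [[0,0,0.0015],[0,0,0]]
    - [[0,0,0.0015],[0,0,0]]

```text
time_s: 25.65
eef_pos: [0.4658, 0.3593, 0.0807]
eef_rot: [0.0, 0.707, 0.707, -0.0]
wrist_force: [-4.3, -2.7, 9.7]
opening: 0.565
```

Landed. Release and back off.

Request:
step_arm:
  plan:
    - [[0,0,-0.001],[0,0,0]]
    - [[0,0,-0.001],[0,0,0]]
    - [[0,0,-0.001],[0,0,0]]
    - [[0,0,-0.001],[0,0,0]]
    - [[0,0,-0.001],[0,0,0]]
  fingers: 100

```text
time_s: 26.15
eef_pos: [0.4658, 0.3591, 0.0804]
eef_rot: [-0.0, 0.707, 0.707, -0.0]
wrist_force: [-0.4, -0.1, 0.5]
opening: 1.001
```

Request:
step_arm:
  plan:
    - [[0,0,-0.02],[0,0,0]]
    - [[0,0,-0.06],[0,0,0]]
    - [[0,0,-0.1],[0,0,0]]
    - [[-0.04,-0.01,-0.13],[0,0,0]]
    - [[-0.085,-0.02,-0.145],[0,0,0]]

```text
time_s: 26.65
eef_pos: [0.447, 0.2747, 0.2288]
eef_rot: [0.001, 0.706, 0.708, 0.002]
wrist_force: [1.5, -0.7, 0.1]
opening: 1.001
```

Request:
step_arm:
  plan:
    - [[-0.048,-0.006,0],[0,0,0]]
    - [[-0.096,-0.012,0],[0,0,0]]
    - [[-0.144,-0.018,0],[0,0,0]]
    - [[-0.192,-0.024,0],[0,0,0]]
    - [[-0.24,-0.03,0],[0,0,0]]

```text
time_s: 27.15
eef_pos: [0.4154, 0.0325, 0.2258]
eef_rot: [0.0, 0.707, 0.707, 0.0]
wrist_force: [1.4, 0.2, -0.1]
opening: 0.999
```

```bash
python3 - <<'E'
from bench import telemetry, viewer
import cv2
im=viewer.camera('side'); cv2.imwrite('pics/s9.png',cv2.resize(im[80:170,120:240,::-1],None,fx=5,fy=5))
im=viewer.camera('top'); cv2.imwrite('pics/t9.png',cv2.resize(im[180:310,50:200,::-1],None,fx=4,fy=4))
print(telemetry.get_obs()['eef_pos'])
E
```

```text
[0.41567236 0.02905975 0.22582313]
```

View pics/t9.png

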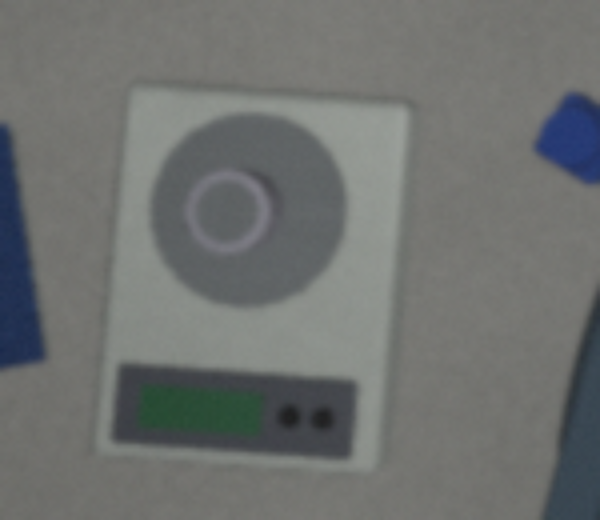

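View pics/s9.png

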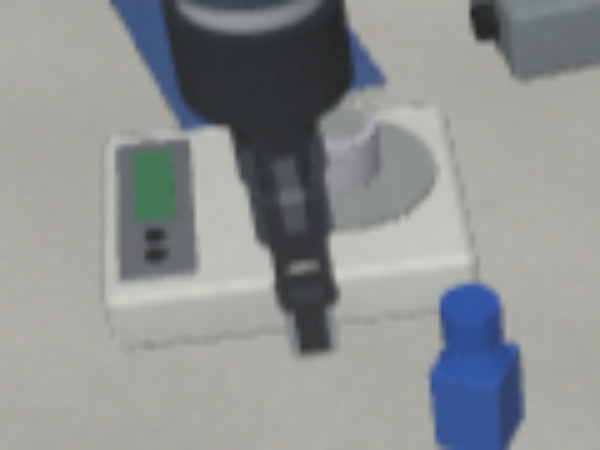

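```bash
python3 - <<'E'
from h import *
f=lambda a,b:(50+(a+.5)/4-.5,180+(b+.5)/4-.5)
print('tin',back('top',f(229,211),.1),'pan',back('top',f(249,209.5),.064))
E
```

```text
tin [0.46420409 0.3577686  0.1       ] pan [0.46397733 0.35711321 0.064     ]
```

Request:
step_arm:
  plan:
    - [[-0.048,-0.005,0],[0,0,0]]
    - [[-0.096,-0.01,0],[0,0,0]]
    - [[-0.144,-0.015,0],[0,0,0]]
    - [[-0.192,-0.02,0],[0,0,0]]
    - [[-0.24,-0.025,0],[0,0,0]]

```text
time_s: 27.75
eef_pos: [0.3908, -0.2072, 0.2258]
eef_rot: [0.0, 0.707, 0.707, 0.0]
wrist_force: [0.9, -0.3, -0.6]
opening: 0.998
```

Request:
step_arm:
  plan:
    - [[-0.048,-0.005,0],[0,0,0]]
    - [[-0.085,-0.008,0],[0,0,0]]
    - [[-0.102,-0.0087,0.01],[0,0,0]]
    - [[-0.102,-0.0087,0.045],[0,0,0]]
    - [[-0.102,-0.0087,0.05],[0,0,0]]
  fingers: 75

```text
time_s: 28.25
eef_pos: [0.3808, -0.3059, 0.172]
eef_rot: [-0.003, 0.707, 0.707, 0.001]
wrist_force: [-0.5, 1.2, -0.5]
opening: 0.745
```

```bash
python3 - <<'E'
from bench import telemetry, viewer
import cv2
from h import *
s=telemetry.get_obs(); c=viewer.get_calibration('wrist'); im=viewer.camera('wrist')
print(s['eef_pos'],s['wrist_force']);cc=(c['K'],c['origin'],c['orientation'])
cv2.imwrite('pics/w10.png',im[:,:,::-1])
for n,p in dict(sq=(.382,-.308,.11),tall=(.4616,-.3211,.13),jar=(.538,-.335,.095)).items(): print(n,proj('',p,cc))
E
```

```text
[ 0.3808474  -0.30592077  0.17196219] [-0.51569826  1.15802542 -0.54412832]
sq [253.55057825 213.37710973]
tall [236.85491055 319.36253813]
jar [226.79653314 355.68301681]
```

View pics/w10.png

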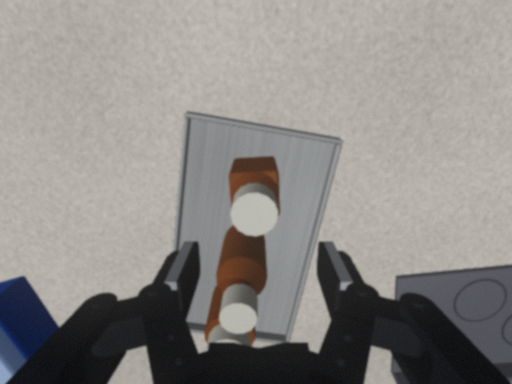

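Request:
step_arm:
  plan:
    - [[0,0,0.025],[0,0,0]]
    - [[0,0,0.055],[0,0,0]]
    - [[0,0,0.075],[0,0,0]]
    - [[0,0,0.087],[0,0,0]]
    - [[0,0,0.0895],[0,0,0]]

```text
time_s: 28.8
eef_pos: [0.3825, -0.3071, 0.0858]
eef_rot: [-0.001, 0.707, 0.708, 0.0]
wrist_force: [-0.4, 0.4, -0.9]
opening: 0.753
```

Request:
step_arm:
  plan:
    - [[0,0,0],[0,0,0]]
    - [[0,0,0],[0,0,0]]
    - [[0,0,0],[0,0,0]]
    - [[0,0,0],[0,0,0]]
    - [[0,0,0],[0,0,0]]
  fingers: 0

```text
time_s: 29.3
eef_pos: [0.3833, -0.3088, 0.0877]
eef_rot: [0.002, 0.707, 0.707, -0.0]
wrist_force: [0.1, 1.3, 5.9]
opening: 0.401
```

Request:
step_arm:
  plan:
    - [[0,0,0],[0,0,0]]
    - [[0,0,0],[0,0,0]]

```text
time_s: 29.5
eef_pos: [0.3833, -0.3089, 0.0877]
eef_rot: [0.002, 0.707, 0.707, -0.0]
wrist_force: [0.5, -1.2, 5.7]
opening: 0.403
```

Request:
step_arm:
  plan:
    - [[0,0,-0.02],[0,0,0]]
    - [[0,0,-0.06],[0,0,0]]
    - [[0,0,-0.1],[0,0,0]]
    - [[0.015,0.01,-0.13],[0,0,0]]
    - [[0.05,0.03,-0.14],[0,0,0]]

```text
time_s: 30.0
eef_pos: [0.4133, -0.2606, 0.2304]
eef_rot: [0.004, 0.708, 0.706, -0.001]
wrist_force: [1.3, 0.1, -1.9]
opening: 0.404
```

Request:
step_arm:
  plan:
    - [[0.04,0.023,0],[0,0,0]]
    - [[0.082,0.047,0],[0,0,0]]
    - [[0.124,0.071,0],[0,0,0]]
    - [[0.166,0.095,0],[0,0,0]]
    - [[0.208,0.119,0],[0,0,0]]

```text
time_s: 30.5
eef_pos: [0.5317, -0.0479, 0.2263]
eef_rot: [0.0, 0.707, 0.707, -0.0]
wrist_force: [1.1, -1.6, -2.4]
opening: 0.404
```

Request:
step_arm:
  plan:
    - [[0.04,0.023,0],[0,0,0]]
    - [[0.075,0.043,0],[0,0,0]]
    - [[0.096,0.055,0],[0,0,0]]
    - [[0.099,0.056,0.01],[0,0,0]]
    - [[0.099,0.056,0.04],[0,0,0]]

```text
time_s: 31.0
eef_pos: [0.5893, 0.0497, 0.1883]
eef_rot: [0.002, 0.706, 0.708, 0.002]
wrist_force: [0.7, -0.6, -2.8]
opening: 0.403
```

Request:
step_arm:
  plan:
    - [[0,0,0.035],[0,0,0]]
    - [[0,0,0.065],[0,0,0]]
    - [[0,0,0.082],[0,0,0]]
    - [[0,0,0.09],[0,0,0]]
    - [[0,0,0.09],[0,0,0]]

```text
time_s: 31.5
eef_pos: [0.5859, 0.0487, 0.0947]
eef_rot: [-0.001, 0.707, 0.707, -0.001]
wrist_force: [-0.1, -0.6, -1.6]
opening: 0.404
```

Request:
step_arm:
  plan:
    - [[0,0,0],[0,0,0]]

```text
time_s: 31.6
eef_pos: [0.5877, 0.0488, 0.097]
eef_rot: [0.001, 0.707, 0.707, 0.0]
wrist_force: [0.4, 0.9, -1.5]
opening: 0.401
```

Request:
step_arm:
  plan:
    - [[0,0,0.003],[0,0,0]]
    - [[0,0,0.006],[0,0,0]]
    - [[0,0,0.0075],[0,0,0]]
    - [[0,0,0.008],[0,0,0]]
    - [[0,0,0.008],[0,0,0]]

```text
time_s: 32.1
eef_pos: [0.5886, 0.0491, 0.0908]
eef_rot: [0.001, 0.707, 0.707, 0.001]
wrist_force: [-4.1, 0.2, 11.5]
opening: 0.404
```

Request:
step_arm:
  plan:
    - [[0,0,0.0005],[0,0,0]]
    - [[0,0,0.001],[0,0,0]]
    - [[0,0,0.001],[0,0,0]]

```text
time_s: 32.4
eef_pos: [0.589, 0.0491, 0.0908]
eef_rot: [0.002, 0.707, 0.707, 0.001]
wrist_force: [-6.1, -0.2, 17.4]
opening: 0.402
```

Request:
step_arm:
  plan:
    - [[0,0,-0.002],[0,0,0]]
    - [[0,0,-0.002],[0,0,0]]

```text
time_s: 32.6
eef_pos: [0.5884, 0.0492, 0.0908]
eef_rot: [0.001, 0.707, 0.707, 0.001]
wrist_force: [-1.8, -0.2, 9.4]
opening: 0.407
```

Request:
step_arm:
  plan:
    - [[0,0,0],[0,0,0]]
    - [[0,0,0],[0,0,0]]
    - [[0,0,0],[0,0,0]]
    - [[0,0,0],[0,0,0]]
    - [[0,0,0],[0,0,0]]
  fingers: 75

```text
time_s: 33.1
eef_pos: [0.5871, 0.0492, 0.0888]
eef_rot: [-0.0, 0.707, 0.707, -0.0]
wrist_force: [0.3, 0.0, -0.6]
opening: 0.748
```

Request:
step_arm:
  plan:
    - [[0,0,-0.02],[0,0,0]]
    - [[0,0,-0.06],[0,0,0]]
    - [[0,0,-0.1],[0,0,0]]
    - [[-0.03,-0.01,-0.13],[0,0,0]]
    - [[-0.075,-0.025,-0.15],[0,0,0]]

```text
time_s: 33.6
eef_pos: [0.5638, -0.0238, 0.2416]
eef_rot: [0.002, 0.706, 0.709, 0.001]
wrist_force: [0.8, -0.7, 0.1]
opening: 0.752
```

Request:
step_arm:
  plan:
    - [[-0.046,-0.0157,0],[0,0,0]]
    - [[-0.092,-0.0313,0],[0,0,0]]
    - [[-0.138,-0.047,0],[0,0,0]]
    - [[-0.184,-0.0626,0],[0,0,0]]
    - [[-0.23,-0.078,0],[0,0,0]]
  fingers: 65

```text
time_s: 34.1
eef_pos: [0.4838, -0.2562, 0.2387]
eef_rot: [0.0, 0.707, 0.707, 0.0]
wrist_force: [0.2, -0.1, -0.6]
opening: 0.647
```

Request:
step_arm:
  plan:
    - [[-0.04,-0.0137,0],[0,0,0]]
    - [[-0.06,-0.02,0],[0,0,0]]
    - [[-0.065,-0.0223,0.02],[0,0,0]]
    - [[-0.065,-0.0223,0.05],[0,0,0]]
    - [[-0.065,-0.0223,0.05],[0,0,0]]

```text
time_s: 34.6
eef_pos: [0.4601, -0.3178, 0.1843]
eef_rot: [-0.004, 0.707, 0.707, 0.0]
wrist_force: [-0.5, 0.8, -0.1]
opening: 0.645
```

Request:
step_arm:
  plan:
    - [[0,0,0],[0,0,0]]

```text
time_s: 34.7
eef_pos: [0.4622, -0.3192, 0.1884]
eef_rot: [-0.001, 0.707, 0.707, 0.0]
wrist_force: [0.6, -0.1, 0.9]
opening: 0.648
```

```bash
python3 - <<'E'
from bench import telemetry, viewer
import cv2
from h import *
s=telemetry.get_obs(); c=viewer.get_calibration('wrist'); im=viewer.camera('wrist')
print(s['eef_pos'],s['wrist_force']);cc=(c['K'],c['origin'],c['orientation'])
cv2.imwrite('pics/w11.png',im[:,:,::-1])
for n,p in dict(tall=(.4616,-.3211,.13),jar=(.538,-.335,.095)).items(): print(n,proj('',p,cc))
im=viewer.camera('side'); cv2.imwrite('pics/s11.png',cv2.resize(im[90:370,150:400,::-1],None,fx=2,fy=2))
E
```

```text
[ 0.46219127 -0.31916125  0.18839069] [ 0.57725137 -0.12716187  0.8621565 ]
tall [254.06104019 212.87969965]
jar [239.99417567 273.36322353]
```

View pics/w11.png

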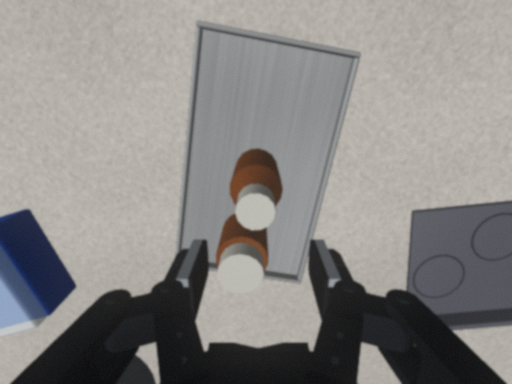

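View pics/s11.png

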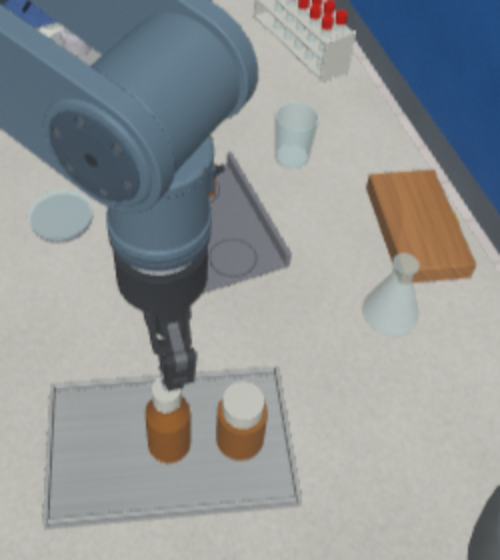

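Request:
step_arm:
  plan:
    - [[0,0,0.02],[0,0,0]]
    - [[0,0,0.045],[0,0,0]]
    - [[0,0,0.067],[0,0,0]]
    - [[0,0,0.08],[0,0,0]]
    - [[0,0,0.0845],[0,0,0]]

```text
time_s: 35.3
eef_pos: [0.4625, -0.3192, 0.1037]
eef_rot: [-0.0, 0.707, 0.707, 0.0]
wrist_force: [0.7, 0.2, -0.7]
opening: 0.653
```

Request:
step_arm:
  plan:
    - [[0,0,0],[0,0,0]]
    - [[0,0,0],[0,0,0]]
    - [[0,0,0],[0,0,0]]
    - [[0,0,0],[0,0,0]]
    - [[0,0,0],[0,0,0]]
  fingers: 0

```text
time_s: 35.8
eef_pos: [0.4632, -0.3204, 0.1055]
eef_rot: [0.001, 0.707, 0.707, -0.0]
wrist_force: [-0.1, -0.7, 6.4]
opening: 0.331
```

Request:
step_arm:
  plan:
    - [[0,0,0],[0,0,0]]
    - [[0,0,0],[0,0,0]]

```text
time_s: 36.0
eef_pos: [0.4633, -0.3204, 0.1055]
eef_rot: [0.001, 0.707, 0.707, -0.0]
wrist_force: [-0.1, -0.2, 5.4]
opening: 0.33
```

Request:
step_arm:
  plan:
    - [[0,0,-0.02],[0,0,0]]
    - [[0,0,-0.06],[0,0,0]]
    - [[0,0,-0.1],[0,0,0]]
    - [[0.02,0.005,-0.125],[0,0,0]]
    - [[0.06,0.018,-0.13],[0,0,0]]

```text
time_s: 36.5
eef_pos: [0.4813, -0.2621, 0.2379]
eef_rot: [0.003, 0.708, 0.706, -0.0]
wrist_force: [1.7, 0.9, -2.0]
opening: 0.338
```

Request:
step_arm:
  plan:
    - [[0.045,0.012,0],[0,0,0]]
    - [[0.09,0.025,0],[0,0,0]]
    - [[0.135,0.038,0],[0,0,0]]
    - [[0.18,0.05,0],[0,0,0]]
    - [[0.215,0.06,0],[0,0,0]]

```text
time_s: 37.0
eef_pos: [0.54, -0.0416, 0.2335]
eef_rot: [-0.001, 0.707, 0.708, -0.0]
wrist_force: [0.7, -0.4, -2.8]
opening: 0.334
```

Request:
step_arm:
  plan:
    - [[0.015,0.005,0],[0,0,0]]
    - [[0.02,0.0065,0.02],[0,0,0]]
    - [[0.02,0.0065,0.055],[0,0,0]]
    - [[0.02,0.0065,0.085],[0,0,0]]
    - [[0.02,0.0065,0.105],[0,0,0]]

```text
time_s: 37.5
eef_pos: [0.545, -0.0245, 0.1261]
eef_rot: [-0.002, 0.707, 0.707, -0.001]
wrist_force: [-0.2, -0.0, -2.2]
opening: 0.33
```

Request:
step_arm:
  plan:
    - [[0,0,0.005],[0,0,0]]
    - [[0,0,0.01],[0,0,0]]
    - [[0,0,0.0125],[0,0,0]]
    - [[0,0,0.0125],[0,0,0]]

```text
time_s: 37.9
eef_pos: [0.5474, -0.0248, 0.1173]
eef_rot: [0.001, 0.707, 0.707, 0.0]
wrist_force: [-1.1, 0.3, -2.9]
opening: 0.338
```

Request:
step_arm:
  plan:
    - [[0,0,0.003],[0,0,0]]
    - [[0,0,0.0055],[0,0,0]]
    - [[0,0,0.007],[0,0,0]]
    - [[0,0,0.007],[0,0,0]]

```text
time_s: 38.3
eef_pos: [0.5467, -0.0244, 0.1094]
eef_rot: [-0.0, 0.707, 0.707, -0.0]
wrist_force: [0.1, -1.0, -2.0]
opening: 0.335
```

Request:
step_arm:
  plan:
    - [[0,0,0.0008],[0,0,0]]
    - [[0,0,0.0015],[0,0,0]]
    - [[0,0,0.0015],[0,0,0]]

```text
time_s: 38.6
eef_pos: [0.5472, -0.0245, 0.1085]
eef_rot: [0.0, 0.707, 0.707, 0.0]
wrist_force: [-1.0, 0.4, 1.9]
opening: 0.334
```

Touchdown; release.

Request:
step_arm:
  plan:
    - [[0,0,0],[0,0,0]]
    - [[0,0,0],[0,0,0]]
    - [[0,0,0],[0,0,0]]
    - [[0,0,0],[0,0,0]]
    - [[0,0,0],[0,0,0]]
  fingers: 65

```text
time_s: 39.1
eef_pos: [0.5469, -0.0245, 0.108]
eef_rot: [0.0, 0.707, 0.707, 0.0]
wrist_force: [0.3, 0.0, -0.3]
opening: 0.654
```

Request:
step_arm:
  plan:
    - [[0,0,-0.02],[0,0,0]]
    - [[0,0,-0.06],[0,0,0]]
    - [[0,0,-0.1],[0,0,0]]
    - [[-0.03,-0.001,-0.125],[0,0,0]]
    - [[-0.075,-0.003,-0.13],[0,0,0]]

```text
time_s: 39.6
eef_pos: [0.546, -0.0992, 0.2426]
eef_rot: [0.003, 0.706, 0.709, 0.002]
wrist_force: [1.2, -0.5, -0.3]
opening: 0.648
```

Request:
step_arm:
  plan:
    - [[-0.048,-0.001,0],[0,0,0]]
    - [[-0.096,-0.002,0],[0,0,0]]
    - [[-0.144,-0.003,0],[0,0,0]]
    - [[-0.19,-0.004,0],[0,0,0]]
    - [[-0.225,-0.005,0],[0,0,0]]
  fingers: 100

```text
time_s: 40.1
eef_pos: [0.5384, -0.3273, 0.2379]
eef_rot: [0.0, 0.708, 0.707, -0.0]
wrist_force: [-0.3, -0.3, 0.1]
opening: 1.0
```

Request:
step_arm:
  plan:
    - [[-0.0105,-0.001,0.03],[0,0,0]]
    - [[-0.0105,-0.001,0.07],[0,0,0]]
    - [[-0.0105,-0.001,0.09],[0,0,0]]
    - [[-0.0105,-0.001,0.1],[0,0,0]]
    - [[-0.0105,-0.001,0.1],[0,0,0]]

```text
time_s: 40.6
eef_pos: [0.5373, -0.3343, 0.1365]
eef_rot: [-0.001, 0.707, 0.707, -0.0]
wrist_force: [0.9, 0.5, -0.3]
opening: 1.0
```

```bash
python3 - <<'E'
from bench import telemetry, viewer
import cv2
from h import *
s=telemetry.get_obs(); c=viewer.get_calibration('wrist'); im=viewer.camera('wrist')
print(s['eef_pos'],s['wrist_force']);cc=(c['K'],c['origin'],c['orientation'])
cv2.imwrite('pics/w12.png',im[:,:,::-1])
for n,p in dict(jar=(.538,-.335,.095)).items(): print(n,proj('',p,cc))
E
```

```text
[ 0.53726143 -0.3343418   0.13649776] [ 0.89105575  0.51167453 -0.30414299]
jar [255.62108819 224.76080572]
```

View pics/w12.png

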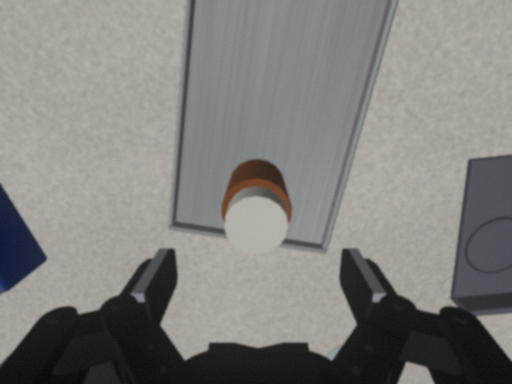

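Request:
step_arm:
  plan:
    - [[0,0,0.02],[0,0,0]]
    - [[0,0,0.04],[0,0,0]]
    - [[0,0,0.054],[0,0,0]]
    - [[0,0,0.0595],[0,0,0]]
    - [[0,0,0.0595],[0,0,0]]

```text
time_s: 41.15
eef_pos: [0.538, -0.3349, 0.0786]
eef_rot: [-0.0, 0.707, 0.707, -0.0]
wrist_force: [-0.8, -0.7, 0.0]
opening: 0.999
```

Request:
step_arm:
  plan:
    - [[0,0,0],[0,0,0]]
    - [[0,0,0],[0,0,0]]
    - [[0,0,0],[0,0,0]]
    - [[0,0,0],[0,0,0]]
    - [[0,0,0],[0,0,0]]
  fingers: 0

```text
time_s: 41.65
eef_pos: [0.5387, -0.3358, 0.0798]
eef_rot: [0.001, 0.707, 0.707, 0.0]
wrist_force: [-0.4, -0.8, 5.7]
opening: 0.493
```

Request:
step_arm:
  plan:
    - [[0,0,0],[0,0,0]]
    - [[0,0,0],[0,0,0]]
    - [[0,0,0],[0,0,0]]

```text
time_s: 41.95
eef_pos: [0.5387, -0.3358, 0.0799]
eef_rot: [0.001, 0.707, 0.707, 0.0]
wrist_force: [0.1, 0.1, 6.0]
opening: 0.497
```

Request:
step_arm:
  plan:
    - [[0,0,-0.02],[0,0,0]]
    - [[0,0,-0.06],[0,0,0]]
    - [[0,0,-0.1],[0,0,0]]
    - [[0.03,0.008,-0.12],[0,0,0]]
    - [[0.07,0.018,-0.12],[0,0,0]]

```text
time_s: 42.45
eef_pos: [0.5574, -0.2672, 0.2028]
eef_rot: [0.004, 0.708, 0.706, 0.0]
wrist_force: [0.9, 0.6, -2.1]
opening: 0.494
```

Request:
step_arm:
  plan:
    - [[0.045,0.012,0],[0,0,0]]
    - [[0.09,0.024,0],[0,0,0]]
    - [[0.135,0.036,0],[0,0,0]]
    - [[0.165,0.044,0],[0,0,0]]
    - [[0.179,0.047,0],[0,0,0]]

```text
time_s: 42.95
eef_pos: [0.6028, -0.0827, 0.198]
eef_rot: [-0.001, 0.706, 0.708, 0.0]
wrist_force: [0.4, 0.8, -1.4]
opening: 0.493
```

Request:
step_arm:
  plan:
    - [[0,0,0.03],[0,0,0]]
    - [[0,0,0.06],[0,0,0]]
    - [[0,0,0.085],[0,0,0]]
    - [[0,0,0.1],[0,0,0]]
    - [[0,0,0.105],[0,0,0]]

```text
time_s: 43.45
eef_pos: [0.6015, -0.0862, 0.0914]
eef_rot: [-0.002, 0.707, 0.707, -0.001]
wrist_force: [0.2, 0.2, -0.5]
opening: 0.496
```

Request:
step_arm:
  plan:
    - [[0,0,0.003],[0,0,0]]
    - [[0,0,0.006],[0,0,0]]
    - [[0,0,0.0085],[0,0,0]]
    - [[0,0,0.0085],[0,0,0]]

```text
time_s: 43.85
eef_pos: [0.6032, -0.0861, 0.0855]
eef_rot: [0.0, 0.707, 0.707, 0.0]
wrist_force: [0.5, 0.0, -2.1]
opening: 0.496
```

Request:
step_arm:
  plan:
    - [[0,0,0.001],[0,0,0]]
    - [[0,0,0.002],[0,0,0]]
    - [[0,0,0.003],[0,0,0]]
    - [[0,0,0.003],[0,0,0]]

```text
time_s: 44.25
eef_pos: [0.6033, -0.0861, 0.0829]
eef_rot: [0.0, 0.707, 0.707, 0.0]
wrist_force: [-2.1, 1.1, 3.8]
opening: 0.496
```

Touched down; release and retreat toward the tray side.

Request:
step_arm:
  plan:
    - [[0,0,0],[0,0,0]]
    - [[0,0,0],[0,0,0]]
    - [[0,0,0],[0,0,0]]
    - [[0,0,0],[0,0,0]]
    - [[0,0,0],[0,0,0]]
  fingers: 90

```text
time_s: 44.75
eef_pos: [0.6029, -0.086, 0.0819]
eef_rot: [-0.0, 0.707, 0.707, -0.0]
wrist_force: [-0.3, 0.6, 0.3]
opening: 0.901
```

Request:
step_arm:
  plan:
    - [[0,0,-0.02],[0,0,0]]
    - [[0,0,-0.06],[0,0,0]]
    - [[0,0,-0.1],[0,0,0]]
    - [[-0.04,-0.01,-0.13],[0,0,0]]
    - [[-0.08,-0.03,-0.14],[0,0,0]]

```text
time_s: 45.25
eef_pos: [0.5753, -0.1667, 0.2266]
eef_rot: [0.004, 0.706, 0.708, 0.001]
wrist_force: [-0.6, -1.0, -0.0]
opening: 0.899
```

Request:
step_arm:
  plan:
    - [[-0.045,-0.02,0],[0,0,0]]
    - [[-0.09,-0.04,0],[0,0,0]]
    - [[-0.135,-0.06,0],[0,0,0]]
    - [[-0.17,-0.075,0],[0,0,0]]
    - [[-0.19,-0.085,0],[0,0,0]]

```text
time_s: 45.75
eef_pos: [0.4863, -0.359, 0.2221]
eef_rot: [0.0, 0.708, 0.706, -0.0]
wrist_force: [0.7, 0.0, 0.0]
opening: 0.901
```

```bash
python3 - <<'E'
from bench import telemetry, viewer
from h import *
im=viewer.camera('side')[:,:,::-1].copy(); cv2.imwrite('pics/s13.png',cv2.resize(im[80:370,130:400],None,fx=2,fy=2))
im=viewer.camera('top')[:,:,::-1].copy(); cv2.imwrite('pics/t13r.png',im); cv2.imwrite('pics/t13.png',cv2.resize(im[80:380,40:440],None,fx=2,fy=2))
print(telemetry.get_obs()['eef_pos'])
def blob(im,box):
    x0,y0,x1,y1=box; g=im[y0:y1,x0:x1].min(2)
    t,m=cv2.threshold(g,0,1,cv2.THRESH_OTSU)
    n,l,st,ce=cv2.connectedComponentsWithStats(m); i=1+np.argmax(st[1:,4]); return ce[i]+[x0,y0],st[i,2:],t
for n,b,h in [('tall',(257,190,280,212),.125),('sq',(229,174,248,194),.105),('jar',(281,165,304,190),.09)]:
    a=blob(cv2.imread('pics/top0.png'),b)[0]; c,s,t=blob(im,b); print(n,c-a,s,back('top',c,h+.008)-back('top',a,h+.008))
E
```

```text
[ 0.48629723 -0.35893361  0.22188717]
tall [0.27112861 0.65      ] [ 13  13 127] [-0.0015013  -0.00065209  0.        ]
sq [-0.40412787  0.22063935] [ 16  16 180] [-0.0005406   0.00094869  0.        ]
jar [-0.03232336 -0.08299595] [ 18  18 248] [1.99406811e-04 8.01449124e-05 0.00000000e+00]
```

View pics/t13.png

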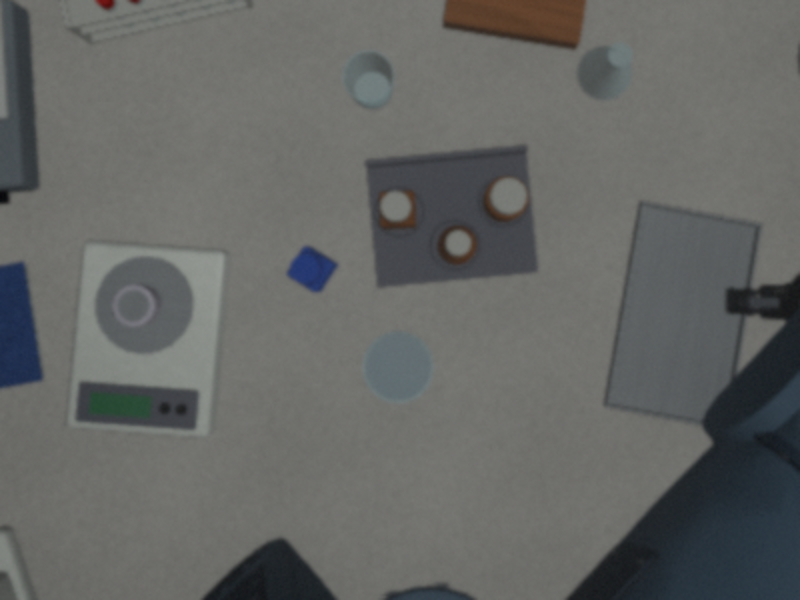

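View pics/s13.png

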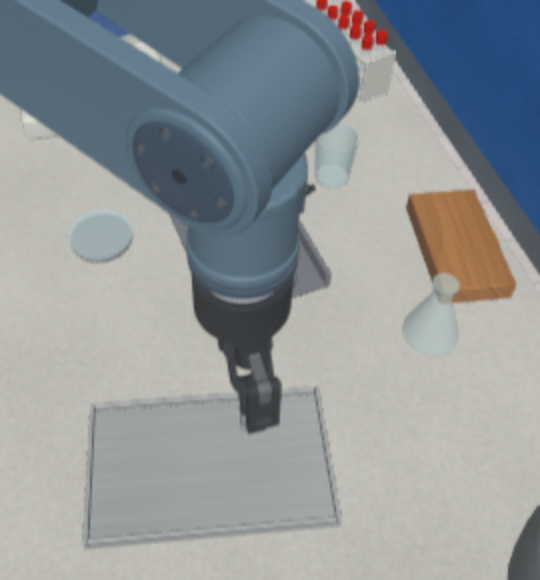

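All bottles are back within about 2 mm, and the tin is centred on the pan. Handing in.

```bash
python3 - <<'E'
from bench import ticket
print(ticket.hand_in())
E
```

```text
the job is handed in; nothing more can be done
None
```

The job is done and handed in at about 46 s. I gripped the three bottles by their caps and stood them in the side tray. Then I set the tin on the balance pan, and after that put the square bottle, tall bottle and wide jar back on their own spots.

**Bottles:** in the last top picture all three stand upright, with caps within about 2 mm of their start positions.

**Tin:** it stands upright on the pan, about 1 mm from the centre by the top camera. The top, side and wrist estimates of the pan centre differed by up to about 7 mm. I placed the tin between them, inside the 15 mm limit.

**Petri dish, beaker and flask:** they look unmoved.

**Not confirmed:**
- In the last side picture the arm hid the station, so the final check of the bottles rests on the top view alone.
- The square bottle was pressed down with about 17 N as it was set back. I backed off before releasing it, and it stayed in place.

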